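# Make up the garnish kit and the labelling kit

### The arm

A 6-joint arm with a two-finger parallel gripper is mounted at the origin on the work surface; the furniture and walls round the work are solid. World frame = base frame: x ahead of the robot, y to its left, z up, the work surface at z = 0. Lengths are in m, angles in rad, forces in N, time in s.
With the tool pointing down it reaches from about 0.3 to 0.95 m from the base axis. Payload 3.1 kg.
Tool frame: the origin (TCP) lies on the centre line of the jaws, within the pads' length; the fingertips stand 19 mm ahead of it and the grasp point (between the pads) is the TCP; z points along the fingers, y is the direction in which the jaws open and shut (so a half turn about z gives the same grasp; the last joint's range is limited). The gripper opens to 85 mm and grips with 20 to 120 N. Pads are 22 mm wide; open, the fingers measure 114 mm over their backs; the gripper's body (76 mm by 85 mm) begins 54 mm behind the grasp point. The pads swing forward as they close: fully open they stand 13 mm farther back than shut.
Start: joints at [1.129, 0.308, 1.634, -0, 1.2, -0.07], TCP at [0.227, 0.582, 0.217] pointing down, gripper open.
Joint ranges: [-3.06, 3.06], [-0.79, 1.96], [0.05, 2.63], [-1.19, 4.34], [0.05, 2.64], [-2.94, 2.94]. Speed limits (rad/s): [2.79, 2.79, 3.14, 3.14, 3.14, 3.14].

### API

Orientations are given as a unit quaternion [x, y, z, w].
In Python, from plant import env gives the robot as it stands.
- The arm moves only by the shell command python3 -m handwheel 'ROWS'. ROWS is JSON, a list of rows, each an object of numbers: "claw": the finger opening in m, from 0 to 0.0854; "x", "y", "z": the shift along the tool's x, y, z in m; "ax", "ay", "az": the turn, a rotation vector about the tool's x, y, z in degrees. A call has 1 to 10 rows; each row is the pose to reach, as a shift and turn from the pose commanded when the call began, along the tool's axes at that moment; what a row does not reach only later rows make up. A row lasts 1/10 s, in which the tool goes at most 50 mm and 8.59 degrees, less where a joint would pass 70% of its speed; a pose out of reach is approached as far as the arm can. A call with a gripper value outside its range is refused whole. The fingers move at their own pace and stop on an object; the grip force is fixed at half the most. Time passes only in rows, so rows that repeat a pose let the fingers close. It gives the time, the measured TCP pose, the force and the opening at its end, in the units of the state.
- env.observe(): the state, without advancing time (a new reading comes with each control period).
- env.get_image(name): name is "side" or "top"; returns the picture (400x640x3 uint8, blue, green, red); there is no depth.
- env.calibration(name): a dict with "mtx" (3x3 intrinsics, pixels), "origin" and "rotation" of the camera in the world. Camera axes: x right, y down, z forward; pixel columns grow to the right and rows downward; lengths in m; the calibration is good to about 2 mm. A picture is of the moment at which its call begins. calibration takes no time and is no camera call.
- env.hand_in(): hands the job in, once; it reports no verdict.
Trained networks look in the newest picture that a camera, given by its name, has taken for a name from the list of things; names that differ only in an ending like _2 or _b are one class to them, and where a whole thing is asked for, a point or a joint stands for the part that bears it (a point fixed in the world has none). Each returns a list of dicts, best first, with "confidence" (0 to 1); they miss things now and then, are a little off and sometimes report something else, mostly with a low value. They report only what shows in the picture. A call takes as long as a camera call.
- env.find_in(camera, thing): "centre" ([row, column] in pixels, amid what is visible of it).
- env.outline_of(camera, thing): "mask" (400x640 bool, what is visible of it) and "centre" ([row, column] in pixels, amid what is visible of it).
The state is a dict: "time_s": time; "joints": joint angles; "joint_velocities": joint speeds; "effort": joint torques, N m; "ee_pos": TCP position; "eef_rot": TCP orientation; "contact_force": force on the tool from outside, world axes, zero at the start; "moment": the same for the moment, N m; "finger_gap": opening from 0.0 (shut) to 1.0 (fully open).
Only numpy, scipy, OpenCV 4.12 (cv2) and the standard library are available. Lean on these libraries where they do the work, as an engineer would, in place of code of your own. Each camera call takes 0.05 s, during which the arm holds its last target. There are 200 camera calls.

### The job

Make up the two station kits for service. The narrow caddy gets the garnish kit: the pot of green herbs and the pot of chopped nuts, one in each well. The wide caddy gets the labelling kit: the label roll in the large well, the empty pot (for peeled-off backings) in the small well and the marker lying in the pen tray; let everything sit flat on the caddy floor, keep the filled pots upright all the way so that nothing spills, and leave the box cutter and the probe thermometer where they lie.

Things in the scene. Friction and masses are not known exactly. Their poses are not given: they have to be found in the camera images.
- garnish_caddy: Narrow fixed caddy, white board on a steel sheet, 164 x 84 mm (its x, y), 18 mm high. Origin: centre of underside; z up, x roughly away from the robot. Two equal round wells 68 mm across at (x, y) = (-41, 0) and (41, 0) mm, floor (steel) at z = 4 mm, so 14 mm deep, mouth chamfered 2 mm.
- label_caddy: Wide fixed caddy, 164 x 150 mm (x, y). Origin: centre of underside; z up, x roughly away from robot. Steel floor at z = 4 mm. White board at y < 21 mm, top z = 18 mm, with round wells: large, 80 mm across, at (-37, -27) mm; small, 68 mm, at (43, -27) mm. Pen tray on the +y side: inside 154 mm along x, 34 mm wide, centre (0, 54) mm, rims 4 mm thick, only 3.5 mm high (top z = 7.5 mm).
- herb_pot: Small tapered steel pot filled with chopped green herbs, 36 mm high, 70 mm across at the rim, about 52 mm across at the base. Origin at the centre of its underside, z up. Loose, about 0.12 kg; it can be grasped round the wall, just under the rim, in any direction.
- nut_pot: Small tapered steel pot filled with pale chopped nuts, 33 mm high, 64 mm across at the rim, about 48 mm at the base. Origin at the centre of its underside, z up. Loose, about 0.12 kg; grasped like the herb pot.
- empty_pot: Small tapered steel pot with nothing in it, 30 mm high, 62 mm across at the rim, about 46 mm at the base. Origin at the centre of its underside, z up. Loose, about 0.07 kg; grasped like the herb pot.
- label_roll: Roll of cream paper labels standing on its flat end, a straight cylinder 68 mm across and 35 mm high with a brown card core. Origin at the centre of its underside, z up. Loose, about 0.11 kg; grasped across the roll.
- marker_mid (a point): Red and white marker pen lying on the table, 135 mm long (its y axis), 17 mm wide and 16 mm high. This point lies on its centre line at mid-length, 8 mm above the table at the start; z up then. Loose, about 0.02 kg; either end may point either way in the pen tray and it may roll about its length.
- box_cutter: Yellow and black box cutter, 136 mm long (its y axis), 21 mm wide, 13 mm high, lying beside the marker. Origin at the centre of its underside. Loose; not to be moved.
- probe_thermometer: Red probe thermometer with a thin rod, 179 mm long (its y axis), 26 mm wide, 15 mm high, lying in front of the caddies. Origin at the centre of its underside. Loose; not to be moved.

How it is judged:
At the end, for the whole second after the job is handed in: Herb and nut pot one in each well of the narrow caddy; label roll in the large, empty pot in the small well of the wide one: each within 12 mm of centre in x and y, base within 4 mm of the floor, upright to 0.12 rad. Marker flat in the pen tray (11 mm along, 10 mm across, 0.17 rad). All at rest (((x of herb_pot in the frame of garnish_caddy between -0.053 and -0.029 m and y of herb_pot in the frame of garnish_caddy between -0.012 and 0.012 m) or (x of herb_pot in the frame of garnish_caddy between 0.029 and 0.053 m and y of herb_pot in the frame of garnish_caddy between -0.012 and 0.012 m)) and z of herb_pot in the frame of garnish_caddy between 0 and 0.008 m and angle between each of herb_pot, nut_pot, label_roll, empty_pot's own z axis and vertical below 0.12 rad and linear speed of each of herb_pot, nut_pot, label_roll, empty_pot below 0.03 m/s and ((x of nut_pot in the frame of garnish_caddy between -0.053 and -0.029 m and y of nut_pot in the frame of garnish_caddy between -0.012 and 0.012 m) or (x of nut_pot in the frame of garnish_caddy between 0.029 and 0.053 m and y of nut_pot in the frame of garnish_caddy between -0.012 and 0.012 m)) and z of nut_pot in the frame of garnish_caddy between 0 and 0.008 m and x of label_roll in the frame of label_caddy between -0.049 and -0.025 m and y of label_roll in the frame of label_caddy between -0.039 and -0.015 m and z of label_roll in the frame of label_caddy between 0 and 0.008 m and x of empty_pot in the frame of label_caddy between 0.031 and 0.055 m and y of empty_pot in the frame of label_caddy between -0.039 and -0.015 m and z of empty_pot in the frame of label_caddy between 0 and 0.008 m and x of marker_mid in the frame of label_caddy between -0.0115 and 0.0115 m and y of marker_mid in the frame of label_caddy between 0.0435 and 0.0645 m and z of marker_mid in the frame of label_caddy between 0.0092 and 0.0148 m and angle between the y axis of marker_mid and the x axis of label_caddy, either way round below 0.17 rad); the robot touches nothing.
It fails at once if a filled pot is tipped by more than about 30 degrees (its contents would spill) (angle between any of herb_pot, nut_pot's own z axis and vertical above 0.55 rad).
It fails at once if the box cutter or the probe thermometer is shifted by more than 25 mm (distance of any of box_cutter, probe_thermometer from where it was at the start of the episode above 0.025 m).
It also fails if it takes over 131 s, if anything falls off the work surface, if the arm or the gripper's body presses on something with over 40 N, if the wrist force passes 120 N, or if a joint passes its speed limit or range.

## Working session

There is one attempt and no reset: what is moved stays moved. The work goes in short steps, Python scripts to look and compute and a shell command to move; the robot and the scene stay as the last step left them, time stands still between calls to the robot, and variables do not carry over. Pictures are saved under pics/ and viewed, about 12 in all and at most 16, crops included, and the job is handed in when it is done.

```bash
ls; mkdir -p pics
python3 - <<'E'
from plant import env
import cv2,json
for c in("top","side"):
    cv2.imwrite(f"pics/{c}0.png",env.get_image(c)); k=env.calibration(c); print(c,k)
o=env.observe(); print(o)
for c in("top","side"):
  for t in "garnish_caddy label_caddy herb_pot nut_pot empty_pot label_roll marker_mid box_cutter probe_thermometer".split():
    print(c,t,[(r['centre'],round(r['confidence'],2)) for r in env.find_in(c,t)][:3])
E
```

```text
pics
top {'mtx': array([[397.99315023,   0.        , 320.57172975],
       [  0.        , 397.99315023, 202.60379782],
       [  0.        ,   0.        ,   1.        ]]), 'origin': array([0.45220944, 0.09185173, 0.87670481]), 'rotation': array([ 0.71298555, -0.70079284,  0.0200938 , -0.01171463])}
side {'mtx': array([[510.58962369,   0.        , 319.89307779],
       [  0.        , 510.58962369, 205.49395904],
       [  0.        ,   0.        ,   1.        ]]), 'origin': array([-0.00173703, -0.39319837,  0.9993014 ]), 'rotation': array([ 0.8737382 , -0.38161681,  0.11802259, -0.2775263 ])}
{'time_s': 0.1, 'joints': array([ 1.12928698e+00,  3.08926662e-01,  1.63507637e+00, -7.69843542e-06,
        1.19970354e+00, -6.97007022e-02]), 'joint_velocities': array([-0.00167406, -0.00215163, -0.00352644,  0.0005545 , -0.00125312,
       -0.00015404]), 'effort': array([-7.88126290e-04, -4.16414952e+01, -2.77643859e+01, -1.59658762e-04,
        4.12906302e-03, -1.07839250e-05]), 'ee_pos': array([0.22675435, 0.5815711 , 0.21564836]), 'eef_rot': array([ 1.84833870e-01,  9.82769212e-01, -1.02352
[... 338 characters left out ...]
, 253.9], 0.82)]
top nut_pot [([152.6, 311.0], 0.71)]
top empty_pot [([145.7, 206.3], 0.79)]
top label_roll [([236.1, 382.5], 0.78)]
top marker_mid [([191.4, 184.6], 0.96)]
top box_cutter [([221.2, 186.4], 0.8)]
top probe_thermometer [([242.1, 430.5], 0.59)]
side garnish_caddy [([259.1, 433.9], 0.84), ([222.7, 379.8], 0.6)]
side label_caddy [([221.2, 382.5], 0.88), ([296.8, 375.6], 0.55)]
side herb_pot [([146.3, 307.8], 0.65)]
side nut_pot [([175.9, 336.9], 0.92)]
side empty_pot [([126.6, 271.8], 0.9)]
side label_roll [([259.5, 335.0], 0.8)]
side marker_mid [([133.2, 228.2], 0.59)]
side box_cutter [([150.4, 209.8], 0.54)]
side probe_thermometer [([299.0, 378.4], 0.7), ([146.9, 304.8], 0.61)]
```

View pics/top0.png

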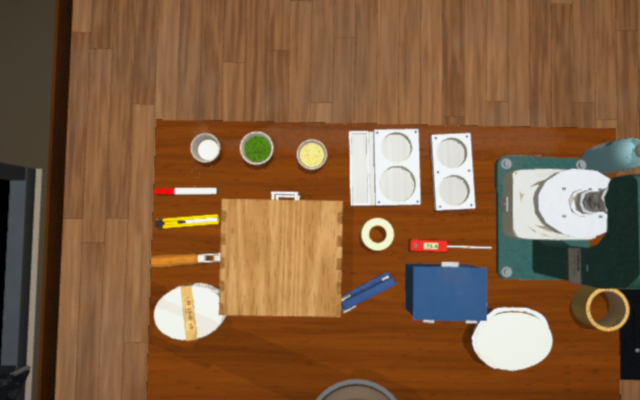

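View pics/side0.png

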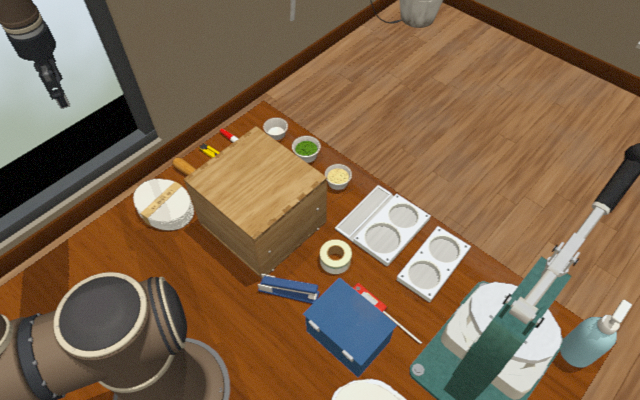

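The top view shows the narrow caddy at (col 453, row 172), the wide one at (385, 167), pots at (206,148), (257,148) and (312,154), the roll at (378,235) and the marker at (185,191). The thermometer is at (430,246). A tall wooden block stands between the robot and the pots. Next I measure.

```bash
cat > h.py <<'E'
from plant import env
import numpy as np, cv2
from scipy.spatial.transform import Rotation as R
def ray(c,px,z):
    k=env.calibration(c); K=np.array(k['mtx']); d=R.from_quat(k['rotation']).apply(np.linalg.inv(K)@[px[0],px[1],1]); o=np.array(k['origin'])
    return (o+d*(z-o[2])/d[2])
def proj(c,p):
    k=env.calibration(c); q=R.from_quat(k['rotation']).inv().apply(np.atleast_2d(p)-k['origin'])@np.array(k['mtx']).T
    return q[:,:2]/q[:,2:]
def mask(c,t):
    r=env.outline_of(c,t); return (r[0]['mask'].astype(np.uint8),r[0]['confidence']) if r else (None,0)
def cont(m):
    return max(cv2.findContours(m,cv2.RETR_EXTERNAL,cv2.CHAIN_APPROX_NONE)[0],key=cv2.contourArea)
def goto(x,y,z,yawdeg):
    """print rows needed: shift in tool axes, turn about tool z; tool y axis at yawdeg (mod 180) in world"""
    o=env.observe(); r=R.from_quat(o['eef_rot']); s=r.inv().apply(np.array([x,y,z])-o['ee_pos'])*1000
    ty=r.apply([0,1,0]); cur=np.degrees(np.arctan2(ty[1],ty[0])); d=(yawdeg-cur+90)%180-90
    print('t%.1f'%o['time_s'],'shift mm',s.round(1),'az %.1f or %.1f'%(-d,-d+180*np.sign(d)),'j',o['joints'].round(2),'tilt',r.apply([0,0,1]).round(3))
E
python3 - <<'E'
from h import *
for t,z in(("herb_pot",.036),("nut_pot",.033),("empty_pot",.030),("label_roll",.0175)):
    for c in("top","side"):
        m,cf=mask(c,t)
        if m is None: continue
        k=cont(m)[:,0]; (e,ax,an)=cv2.fitEllipse(k); x,y,w,h=cv2.boundingRect(k)
        print(t,c,round(cf,2),np.round(e,1),np.round(ax,1),ray(c,e,z).round(4),'bbox',(x,y,w,h))
for t,z in(("garnish_caddy",.016),("label_caddy",.014),("marker_mid",.008),("box_cutter",.008),("probe_thermometer",.008)):
    m,cf=mask("top",t); k=cont(m)
    W=np.array([ray("top",p[0],z)[:2] for p in k],np.float32)
    (q,s,a)=cv2.minAreaRect(W*1000); print(t,round(cf,2),np.round(q,1),np.round(s,1),round(a,1))
E
```

```text
herb_pot top 0.63 [255.6 147.5] [32.3 32.6] [0.6048 0.2222 0.036 ] bbox (239, 131, 34, 34)
herb_pot side 0.65 [305.9 147.2] [25.4 27.2] [0.5976 0.2192 0.036 ] bbox (292, 135, 28, 27)
nut_pot top 0.63 [311.3 153.7] [29.4 31. ] [0.5944 0.1037 0.033 ] bbox (296, 138, 31, 32)
nut_pot side 0.7 [337.4 175.9] [24.4 25.3] [0.5847 0.1015 0.033 ] bbox (325, 164, 26, 26)
empty_pot top 0.7 [204.5 147.3] [27.2 27.7] [0.6042 0.3321 0.03  ] bbox (191, 134, 28, 28)
empty_pot side 0.77 [275.  127.8] [21.  22.7] [0.5953 0.3287 0.03  ] bbox (263, 118, 24, 22)
label_roll top 0.72 [376.7 233.3] [29.1 33.1] [ 0.4269 -0.0403  0.0175] bbox (360, 219, 34, 29)
label_roll side 0.77 [334.6 256.4] [31.9 34.2] [ 0.4218 -0.0361  0.0175] bbox (319, 240, 32, 34)
garnish_caddy 0.92 [ 565.1 -204. ] [164.9  91. ] 3.9
label_caddy 0.78 [570.9 -55.4] [167.6 152.1] 1.9
marker_mid 0.7 [511.5 378.7] [ 13.1 132.4] 1.0
box_cutter 0.87 [446.7 372. ] [ 20.8 136.9] 6.2
probe_thermometer 0.69 [ 403.  -155.1] [26.1 85.5] 0.9
```

Run:
```python
from h import *
import numpy as np
im=env.get_image("top"); 
# wells: steel floors darker than the board: hough on upscaled crop
x0,y0,x1,y1=340,120,485,220
g=cv2.resize(im[y0:y1,x0:x1],None,fx=5,fy=5,interpolation=cv2.INTER_CUBIC); gg=cv2.cvtColor(g,cv2.COLOR_BGR2GRAY)
c=cv2.HoughCircles(gg,cv2.HOUGH_GRADIENT,1,150,param1=80,param2=25,minRadius=65,maxRadius=110)
for u,v,r in c[0][:8]:
    p=((u+.5)/5-.5+x0,(v+.5)/5-.5+y0); w=ray("top",p,.018); print(np.round(p,1),w.round(4),'diam',round(2*r/5/398*.859,4)); cv2.circle(g,(int(u),int(v)),int(r),(0,0,255),1)
cv2.imwrite("pics/wells.png",g)
# height of wooden block: top corners in both views
for a,b in (((220,317),(187,182)),((341,316),(264,272))):
    for z in(.1,.14,.18): print(z,proj("side",ray("top",a,z)).round(0),b)
```

```text
[451.5 152.5] [ 0.6053 -0.2017  0.018 ] diam 0.0663
[395.5 184.5] [ 0.5331 -0.0799  0.018 ] diam 0.0858
[452.9 190.3] [ 0.5227 -0.2049  0.018 ] diam 0.07
[395.7 148.7] [ 0.6113 -0.0796  0.018 ] diam 0.0725
0.1 [[181. 200.]] (187, 182)
0.14 [[183. 189.]] (187, 182)
0.18 [[185. 177.]] (187, 182)
0.1 [[256. 263.]] (264, 272)
0.14 [[256. 249.]] (264, 272)
0.18 [[257. 234.]] (264, 272)
```

View pics/wells.png

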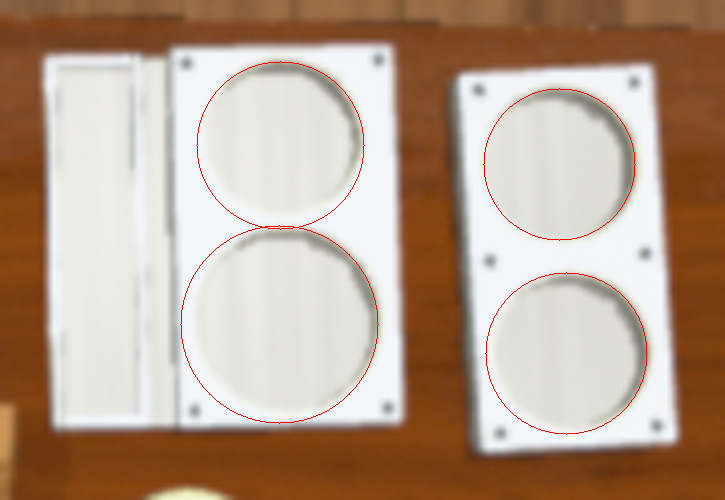

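Run:
```python
from h import *
im=env.get_image("top")
def hough(box,rm,z,f=6):
    x0,y0,x1,y1=box
    g=cv2.cvtColor(cv2.resize(im[y0:y1,x0:x1],None,fx=f,fy=f,interpolation=cv2.INTER_CUBIC),cv2.COLOR_BGR2GRAY)
    for u,v,r in cv2.HoughCircles(g,cv2.HOUGH_GRADIENT,1,300,param1=80,param2=20,minRadius=int(rm*f*.8),maxRadius=int(rm*f*1.15))[0][:1]:
        p=((u+.5)/f-.5+x0,(v+.5)/f-.5+y0); print(np.round(p,1),ray("top",p,z).round(4),'diam',round(2*r/f/398*(.877-z),4))
hough((180,125,230,172),15,.03);hough((232,122,280,172),16.5,.036);hough((290,132,335,178),15.5,.033);hough((352,210,402,260),16,.035)
# white boards
g=cv2.resize(im,None,fx=4,fy=4,interpolation=cv2.INTER_CUBIC).min(2)
for n,(x0,y0,x1,y1) in dict(garnish=(425,125,485,220),labelboard=(373,120,426,215),labelall=(340,120,426,215)).items():
    m=np.zeros_like(g); m[y0*4:y1*4,x0*4:x1*4]=g[y0*4:y1*4,x0*4:x1*4]>(140)
    k=cont(m)[:,0]; k=(k+.5)/4-.5
    W=np.array([ray("top",p,.018)[:2] for p in k],np.float32); q,s,a=cv2.minAreaRect(W*1000); print(n,np.round(q,1),np.round(s,1),round(a,1))
# block top corners, least-squares height
for a in((220,199),(342,200),(342,316),(220,317)):
    for z in(.12,.16,.2,.24): print(a,z,ray("top",a,z)[:2].round(3),proj("side",ray("top",a,z)).round(0))
s=env.get_image("side")[100:300,170:450]; 
cv2.imwrite("pics/side1.png",cv2.resize(s,None,fx=2.8,fy=2.8,interpolation=cv2.INTER_CUBIC))
```

```text
[204.8 147.2] [0.6046 0.3313 0.03  ] diam 0.0628
[256.2 147.5] [0.6049 0.221  0.036 ] diam 0.0711
[311.3 154. ] [0.5937 0.1036 0.033 ] diam 0.065
[377.5 233.7] [ 0.4266 -0.0392  0.035 ] diam 0.0696
garnish [ 564.9 -204.7] [166.8  87.3] 3.7
labelboard [572.3 -79.9] [167.  103.6] 1.7Traceback (most recent call last):
  File "<stdin>", line 14, in <module>
  File "h.py", line 5, in ray
    k=env.calibration(c); K=np.array(k['mtx']); d=R.from_quat(k['rotation']).apply(np.linalg.inv(K)@[px[0],px[1],1]); o=np.array(k['origin'])
ValueError: time passes only in moves, steps and waits
```

```bash
sed -i 's/^from scipy.*/&\nimport functools\ncal=functools.lru_cache(None)(env.calibration)/; s/k=env.calibration(c)/k=cal(c)/' h.py
python3 - <<'E'
from h import *
for a in((220,199),(342,200),(342,316),(220,317)):
    for z in(.12,.16,.2,.24): print(a,z,ray("top",a,z)[:2].round(3),proj("side",ray("top",a,z)).round(0))
goto(.427,-.039,.20,0)
goto(.512,.379,.26,0)
E
```

```text
(220, 199) 0.12 [0.49  0.274] [[256. 137.]]
(220, 199) 0.16 [0.488 0.265] [[256. 127.]]
(220, 199) 0.2 [0.486 0.255] [[257. 117.]]
(220, 199) 0.24 [0.484 0.245] [[257. 106.]]
(342, 200) 0.12 [0.492 0.042] [[330. 190.]]
(342, 200) 0.16 [0.49  0.045] [[329. 179.]]
(342, 200) 0.2 [0.488 0.048] [[327. 166.]]
(342, 200) 0.24 [0.486 0.05 ] [[326. 153.]]
(342, 316) 0.12 [0.274 0.039] [[257. 256.]]
(342, 316) 0.16 [0.283 0.042] [[257. 242.]]
(342, 316) 0.2 [0.293 0.045] [[258. 227.]]
(342, 316) 0.24 [0.302 0.048] [[258. 211.]]
(220, 317) 0.12 [0.269 0.268] [[182. 194.]]
(220, 317) 0.16 [0.278 0.259] [[184. 183.]]
(220, 317) 0.2 [0.288 0.249] [[186. 170.]]
(220, 317) 0.24 [0.298 0.24 ] [[189. 157.]]
t1.8 shift mm [-412.  -506.2   16.8] az 68.7 or -111.3 j [ 1.13  0.31  1.63  0.    1.2  -0.07] tilt [ 0.  0. -1.]
t1.8 shift mm [-339.3  -85.9  -43.2] az 68.7 or -111.3 j [ 1.13  0.31  1.63  0.    1.2  -0.07] tilt [ 0.  0. -1.]
```

```bash
python3 -m handwheel '[{"x":-0.339,"y":-0.086,"z":0.05,"az":68.7,"claw":0.036},{"x":-0.339,"y":-0.086,"z":0.05,"az":68.7,"claw":0.036},{"x":-0.339,"y":-0.086,"z":0.05,"az":68.7,"claw":0.036},{"x":-0.339,"y":-0.086,"z":0.05,"az":68.7,"claw":0.036},{"x":-0.339,"y":-0.086,"z":0.05,"az":68.7,"claw":0.036},{"x":-0.339,"y":-0.086,"z":0.05,"az":68.7,"claw":0.036},{"x":-0.339,"y":-0.086,"z":0.05,"az":68.7,"claw":0.036},{"x":-0.339,"y":-0.086,"z":0.05,"az":68.7,"claw":0.036},{"x":-0.339,"y":-0.086,"z":0.05,"az":68.7,"claw":0.036},{"x":-0.339,"y":-0.086,"z":0.05,"az":68.7,"claw":0.036}]'
python3 - <<'E'
from h import *
cv2.imwrite("pics/t2.png",cv2.resize(env.get_image("top")[120:300,100:400],None,fx=2.5,fy=2.5))
goto(.512,.379,.024,1)
E
```

```text
t1.8 shift mm [-339.3  -85.9  192.8] az 67.7 or -112.3 j [ 1.13  0.31  1.63  0.    1.2  -0.07] tilt [-0. -0. -1.]$[0]: bad value
```

View pics/t2.png

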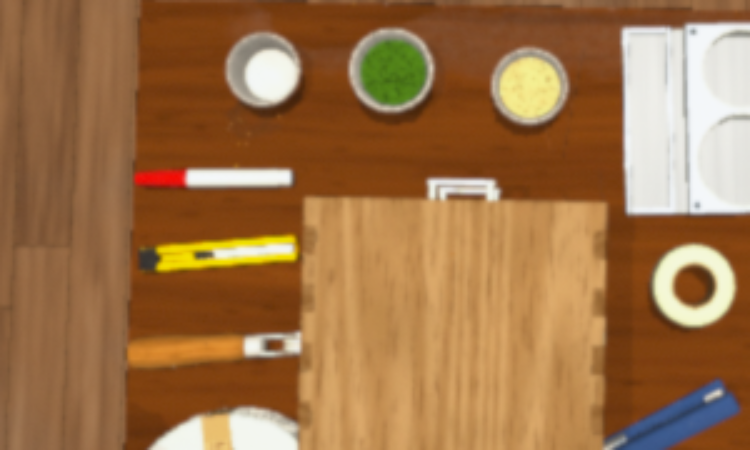

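The picture shows the marker's middle at about (185,191), as measured, and the three pots clear of each other. The move was refused and nothing moved, so I'll try one row to learn which values are accepted.

```bash
python3 -m handwheel '[{"x":-0.04,"y":-0.01,"z":0,"ax":0,"ay":0,"az":8,"claw":0.036}]'; python3 -m handwheel --help
```

```text
time_s: 1.9
ee_pos: [0.258, 0.5607, 0.2169]
eef_rot: [0.252, 0.968, 0.001, -0.001]
contact_force: [0.7, -0.7, 0.2]
finger_gap: 0.859invalid input: not JSON, or not a number
```

```bash
python3 -c "
from h import *
goto(.512,.379,.20,1)"
```

```text
t1.9 shift mm [-310.4  -34.6   16.1] az 59.8 or -120.2 j [1.07 0.29 1.65 0.   1.19 0.01] tilt [-0.002  0.002 -1.   ]
```

```bash
python3 -m handwheel '[{"x":-0.31,"y":-0.035,"z":0.016,"ax":0,"ay":0,"az":60,"claw":0.036},{"x":-0.31,"y":-0.035,"z":0.016,"ax":0,"ay":0,"az":60,"claw":0.036},{"x":-0.31,"y":-0.035,"z":0.016,"ax":0,"ay":0,"az":60,"claw":0.036},{"x":-0.31,"y":-0.035,"z":0.016,"ax":0,"ay":0,"az":60,"claw":0.036},{"x":-0.31,"y":-0.035,"z":0.016,"ax":0,"ay":0,"az":60,"claw":0.036},{"x":-0.31,"y":-0.035,"z":0.016,"ax":0,"ay":0,"az":60,"claw":0.036},{"x":-0.31,"y":-0.035,"z":0.016,"ax":0,"ay":0,"az":60,"claw":0.036},{"x":-0.31,"y":-0.035,"z":0.016,"ax":0,"ay":0,"az":60,"claw":0.036},{"x":-0.31,"y":-0.035,"z":0.016,"ax":0,"ay":0,"az":60,"claw":0.036}]'; python3 -c "
from h import *
goto(.512,.379,.024,1)"
```

```text
time_s: 2.8
ee_pos: [0.5135, 0.3763, 0.2006]
eef_rot: [0.702, 0.712, -0.0, -0.0]
contact_force: [0.2, -1.4, -0.1]
finger_gap: 0.42
t2.8 shift mm [  2.7  -1.3 176.6] az -0.2 or 179.8 j [0.56 0.35 1.62 0.   1.18 0.55] tilt [-0.001  0.    -1.   ]
```

```bash
python3 -m handwheel '[{"x":0.002,"y":-0.001,"z":0.05,"ax":0,"ay":0,"az":0,"claw":0.036},{"x":0.002,"y":-0.001,"z":0.10,"ax":0,"ay":0,"az":0,"claw":0.036},{"x":0.002,"y":-0.001,"z":0.14,"ax":0,"ay":0,"az":0,"claw":0.036},{"x":0.002,"y":-0.001,"z":0.165,"ax":0,"ay":0,"az":0,"claw":0.036},{"x":0.002,"y":-0.001,"z":0.177,"ax":0,"ay":0,"az":0,"claw":0.036},{"x":0.002,"y":-0.001,"z":0.177,"ax":0,"ay":0,"az":0,"claw":0.036},{"x":0.002,"y":-0.001,"z":0.177,"ax":0,"ay":0,"az":0,"claw":0.008},{"x":0.002,"y":-0.001,"z":0.177,"ax":0,"ay":0,"az":0,"claw":0.008},{"x":0.002,"y":-0.001,"z":0.177,"ax":0,"ay":0,"az":0,"claw":0.008},{"x":0.002,"y":-0.001,"z":0.177,"ax":0,"ay":0,"az":0,"claw":0.008}]'; python3 -m handwheel '[{"x":0,"y":0,"z":0,"ax":0,"ay":0,"az":0,"claw":0.008},{"x":0,"y":0,"z":0,"ax":0,"ay":0,"az":0,"claw":0.008},{"x":0,"y":0,"z":-0.03,"ax":0,"ay":0,"az":0,"claw":0.008},{"x":0,"y":0,"z":-0.07,"ax":0,"ay":0,"az":0,"claw":0.008},{"x":0,"y":0,"z":-0.11,"ax":0,"ay":0,"az":0,"claw":0.008},{"x":0,"y":0,"z":-0.15,"ax":0,"ay":0,"az":0,"claw":0.008},{"x":0,"y":0,"z":-0.18,"ax":0,"ay":0,"az":0,"claw":0.008},{"x":0,"y":0,"z":-0.18,"ax":0,"ay":0,"az":0,"claw":0.008}]';python3 -c "
from h import *
goto(.5671,.001,.12,91.5)"
```

```text
time_s: 3.8
ee_pos: [0.5139, 0.3788, 0.0253]
eef_rot: [0.703, 0.711, 0.001, 0.0]
contact_force: [0.1, 1.0, 0.6]
finger_gap: 0.097
time_s: 4.6
ee_pos: [0.5164, 0.3804, 0.2106]
eef_rot: [0.703, 0.711, 0.006, 0.001]
contact_force: [0.2, -0.0, 0.6]
finger_gap: 0.094
t4.6 shift mm [-380.6   45.2   88.6] az 89.2 or -90.8 j [0.57 0.34 1.61 0.   1.18 0.55] tilt [ 0.01   0.006 -1.   ]
```

Run:
```python
from h import *
a=cv2.resize(env.get_image("side")[90:220,130:330],None,fx=2.5,fy=2.5); b=cv2.resize(env.get_image("top")[120:250,100:300],None,fx=2.5,fy=2.5)
cv2.imwrite("pics/t3.png",np.vstack([a,b])[:600])
print(env.find_in("side","marker_mid"),env.find_in("top","marker_mid"))
```

```text
[] [{'centre': [189.1, 186.3], 'confidence': 0.7}]
```

View pics/t3.png

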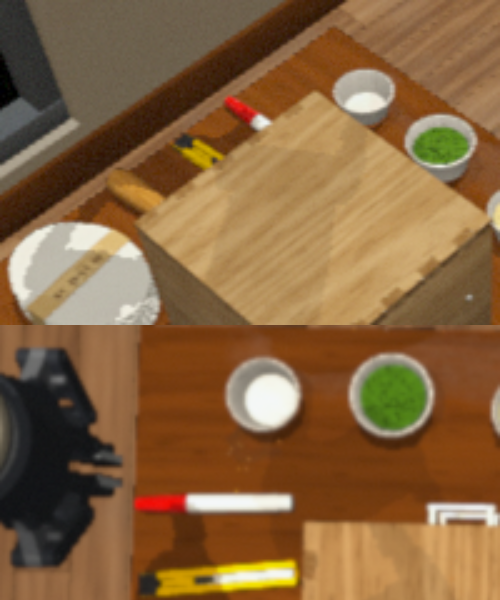

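Run:
```python
from h import *
print(ray("top",(149,178.3),.195),ray("top",(186.,191.2),.012))
o=env.observe(); print(o['ee_pos'],proj("top",o['ee_pos']),proj("side",o['ee_pos']))
```

```text
[0.5194309  0.37816663 0.195     ] [0.51086566 0.37419272 0.012     ]
[0.51175319 0.37743284 0.20194846] [[147.55243572 182.39282922]] [[228.21060015  84.42248664]]
```

The grasp slipped off the top: the marker still lies at (186,191). The tips sit higher than assumed because of the finger swing, so I'll go lower.

```bash
python3 -m handwheel '[{"x":0,"y":0,"z":0.05,"ax":0,"ay":0,"az":0,"claw":0.036},{"x":0,"y":0,"z":0.10,"ax":0,"ay":0,"az":0,"claw":0.036},{"x":0,"y":0,"z":0.14,"ax":0,"ay":0,"az":0,"claw":0.036},{"x":0,"y":0,"z":0.165,"ax":0,"ay":0,"az":0,"claw":0.036},{"x":0,"y":0,"z":0.175,"ax":0,"ay":0,"az":0,"claw":0.036},{"x":0,"y":0,"z":0.18,"ax":0,"ay":0,"az":0,"claw":0.036},{"x":0,"y":0,"z":0.18,"ax":0,"ay":0,"az":0,"claw":0.036},{"x":0,"y":0,"z":0.18,"ax":0,"ay":0,"az":0,"claw":0.036}]'; python3 -c "
from h import *
goto(.5115,.377,.018,1)"
```

```text
time_s: 5.6
ee_pos: [0.5142, 0.379, 0.0254]
eef_rot: [0.703, 0.711, 0.001, 0.0]
contact_force: [-0.0, -0.2, -0.1]
finger_gap: 0.421
t5.6 shift mm [-2.  -2.7  7.4] az -0.3 or 179.7 j [0.57 0.56 1.71 0.   0.87 0.55] tilt [ 0.002  0.002 -1.   ]
```

```bash
python3 -m handwheel '[{"x":-0.002,"y":-0.003,"z":0.004,"ax":0,"ay":0,"az":0,"claw":0.036},{"x":-0.002,"y":-0.003,"z":0.007,"ax":0,"ay":0,"az":0,"claw":0.036},{"x":-0.002,"y":-0.003,"z":0.008,"ax":0,"ay":0,"az":0,"claw":0.036},{"x":-0.002,"y":-0.003,"z":0.008,"ax":0,"ay":0,"az":0,"claw":0.036}]'; python3 -m handwheel '[{"x":0,"y":0,"z":0,"ax":0,"ay":0,"az":0,"claw":0.005},{"x":0,"y":0,"z":0,"ax":0,"ay":0,"az":0,"claw":0.005},{"x":0,"y":0,"z":0,"ax":0,"ay":0,"az":0,"claw":0.005},{"x":0,"y":0,"z":0,"ax":0,"ay":0,"az":0,"claw":0.005},{"x":0,"y":0,"z":0,"ax":0,"ay":0,"az":0,"claw":0.005},{"x":0,"y":0,"z":0,"ax":0,"ay":0,"az":0,"claw":0.005}]'
```

```text
time_s: 6.0
ee_pos: [0.5098, 0.3761, 0.0158]
eef_rot: [0.703, 0.711, 0.0, 0.0]
contact_force: [0.2, 0.4, -0.0]
finger_gap: 0.418
time_s: 6.6
ee_pos: [0.5099, 0.3762, 0.0158]
eef_rot: [0.703, 0.711, -0.0, -0.0]
contact_force: [-0.2, 0.3, -0.6]
finger_gap: 0.058
```

Run:
```python
from h import *
a=cv2.resize(env.get_image("side")[60:180,160:320],None,fx=3,fy=3); b=cv2.resize(env.get_image("top")[140:240,120:280],None,fx=3,fy=3)
cv2.imwrite("pics/t4.png",np.hstack([a[:300],b]))
p=env.observe()['ee_pos']; print(p,proj("top",p),proj("side",p))
```

```text
[0.50994566 0.37617441 0.0157655 ] [[184.49744273 191.48050804]] [[238.96568496 140.28224511]]
```

View pics/t4.png

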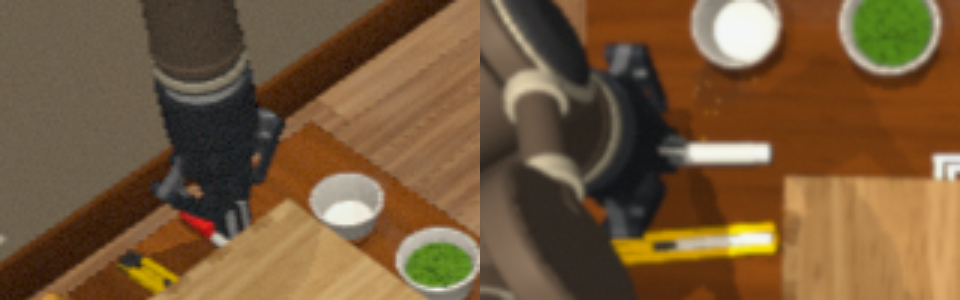

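```bash
python3 -m handwheel '[{"x":0,"y":0,"z":-0.02,"ax":0,"ay":0,"az":0,"claw":0.005},{"x":0,"y":0,"z":-0.06,"ax":0,"ay":0,"az":0,"claw":0.005},{"x":0,"y":0,"z":-0.1,"ax":0,"ay":0,"az":0,"claw":0.005},{"x":0,"y":0,"z":-0.1,"ax":0,"ay":0,"az":0,"claw":0.005},{"x":0,"y":0,"z":-0.1,"ax":0,"ay":0,"az":0,"claw":0.005}]'
python3 - <<'E'
from h import *
print(env.observe()['finger_gap'])
a=cv2.resize(env.get_image("side")[60:180,160:320],None,fx=3,fy=3); b=cv2.resize(env.get_image("top")[140:240,120:280],None,fx=3,fy=3)
cv2.imwrite("pics/t5.png",np.hstack([a[:300],b]))
E
```

```text
time_s: 7.2
ee_pos: [0.511, 0.3769, 0.1177]
eef_rot: [0.703, 0.711, 0.002, 0.0]
contact_force: [-0.1, -0.3, -0.6]
finger_gap: 0.058
0.057580934583806934
```

View pics/t5.png

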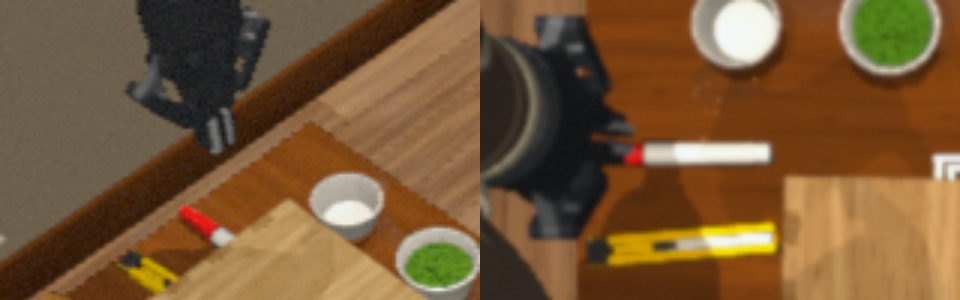

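Run:
```python
from h import *
p=env.observe()['ee_pos']
for dz in(-.04,-.02,0,.02,.04): print(dz,proj("side",p+[0,0,dz]).round(1),proj("top",p+[0,0,dz]).round(1))
```

```text
-0.04 [[235.6 124.6]] [[175.2 189.9]]
-0.02 [[234.5 118.9]] [[171.6 189.1]]
0 [[233.3 113. ]] [[167.8 188.3]]
0.02 [[232.1 107. ]] [[163.8 187.4]]
0.04 [[230.9 100.8]] [[159.6 186.5]]
```

In both views the fingertips are about level with the reported TCP, not 19 mm ahead of it, so both grasps closed just above the marker. I'll probe down gently with the force reading to find the real tip height.

```bash
python3 -m handwheel '[{"x":0,"y":0,"z":0.05,"ax":0,"ay":0,"az":0,"claw":0.036},{"x":0,"y":0,"z":0.09,"ax":0,"ay":0,"az":0,"claw":0.036},{"x":0,"y":0,"z":0.1,"ax":0,"ay":0,"az":0,"claw":0.036},{"x":0,"y":0,"z":0.105,"ax":0,"ay":0,"az":0,"claw":0.036},{"x":0,"y":0,"z":0.108,"ax":0,"ay":0,"az":0,"claw":0.036},{"x":0,"y":0,"z":0.108,"ax":0,"ay":0,"az":0,"claw":0.036}]'; python3 -m handwheel '[{"x":0,"y":0,"z":0.002,"ax":0,"ay":0,"az":0,"claw":0.036},{"x":0,"y":0,"z":0.003,"ax":0,"ay":0,"az":0,"claw":0.036},{"x":0,"y":0,"z":0.003,"ax":0,"ay":0,"az":0,"claw":0.036}]';  python3 -m handwheel '[{"x":0,"y":0,"z":0.002,"ax":0,"ay":0,"az":0,"claw":0.036},{"x":0,"y":0,"z":0.003,"ax":0,"ay":0,"az":0,"claw":0.036},{"x":0,"y":0,"z":0.003,"ax":0,"ay":0,"az":0,"claw":0.036}]'
```

```text
time_s: 7.9
ee_pos: [0.5111, 0.377, 0.0091]
eef_rot: [0.703, 0.711, 0.001, 0.0]
contact_force: [-0.2, -0.5, 0.3]
finger_gap: 0.42
time_s: 8.2
ee_pos: [0.5104, 0.3765, 0.0056]
eef_rot: [0.703, 0.711, 0.001, 0.0]
contact_force: [0.4, -0.2, 0.5]
finger_gap: 0.424
time_s: 8.5
ee_pos: [0.5097, 0.376, 0.0015]
eef_rot: [0.703, 0.711, -0.0, -0.0]
contact_force: [-0.2, 0.1, 0.0]
finger_gap: 0.418
```

```bash
python3 -m handwheel '[{"x":0,"y":0,"z":0.002,"ax":0,"ay":0,"az":0,"claw":0.036},{"x":0,"y":0,"z":0.003,"ax":0,"ay":0,"az":0,"claw":0.036},{"x":0,"y":0,"z":0.003,"ax":0,"ay":0,"az":0,"claw":0.036}]';  python3 -m handwheel '[{"x":0,"y":0,"z":0.001,"ax":0,"ay":0,"az":0,"claw":0.036},{"x":0,"y":0,"z":0.002,"ax":0,"ay":0,"az":0,"claw":0.036},{"x":0,"y":0,"z":0.002,"ax":0,"ay":0,"az":0,"claw":0.036}]'; python3 -m handwheel '[{"x":0,"y":0,"z":0.0,"ax":0,"ay":0,"az":0,"claw":0.006},{"x":0,"y":0,"z":0,"ax":0,"ay":0,"az":0,"claw":0.006},{"x":0,"y":0,"z":0,"ax":0,"ay":0,"az":0,"claw":0.006},{"x":0,"y":0,"z":0,"ax":0,"ay":0,"az":0,"claw":0.006},{"x":0,"y":0,"z":0,"ax":0,"ay":0,"az":0,"claw":0.006}]'
```

```text
time_s: 8.8
ee_pos: [0.5097, 0.376, -0.0016]
eef_rot: [0.703, 0.711, -0.0, -0.0]
contact_force: [-0.2, 0.1, -0.9]
finger_gap: 0.422
time_s: 9.1
ee_pos: [0.5098, 0.3761, -0.0034]
eef_rot: [0.703, 0.711, -0.0, -0.0]
contact_force: [0.4, -0.1, -0.6]
finger_gap: 0.419
time_s: 9.6
ee_pos: [0.5102, 0.3766, -0.0008]
eef_rot: [0.703, 0.711, 0.0, -0.0]
contact_force: [-3.0, -3.0, 10.5]
finger_gap: 0.072
```

Run:
```python
from h import *
a=cv2.resize(env.get_image("side")[100:170,200:280],None,fx=6,fy=6,interpolation=cv2.INTER_CUBIC); b=cv2.resize(env.get_image("top")[160:230,140:220],None,fx=5,fy=6,interpolation=cv2.INTER_CUBIC)[:420]
cv2.imwrite("pics/t6.png",np.hstack([a,b])[:, :880][:, :800])
p=env.observe()['ee_pos']; print(p,proj("side",p),proj("top",p))
print("marker/top",[(r['centre'],r['confidence']) for r in env.find_in("top","marker_mid")],[(r['centre'],r['confidence']) for r in env.find_in("top","box_cutter")])
```

```text
[ 0.51016473  0.37654213 -0.00074673] [[239.78750859 144.45345082]] [[186.80376015 191.92435866]]
marker/top [([191.7, 204.4], 0.74)] [([221.3, 193.8], 0.82)]
```

View pics/t6.png

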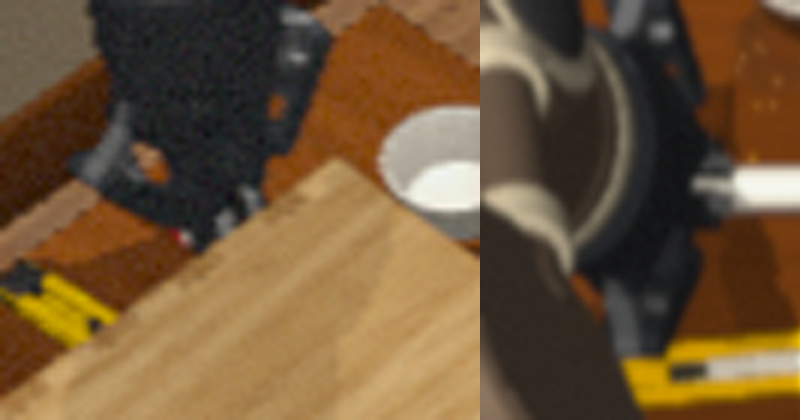

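```bash
python3 -m handwheel '[{"x":0,"y":0,"z":0,"ax":0,"ay":0,"az":0,"claw":0.002},{"x":0,"y":0,"z":-0.02,"ax":0,"ay":0,"az":0,"claw":0.002},{"x":0,"y":0,"z":-0.06,"ax":0,"ay":0,"az":0,"claw":0.002},{"x":0,"y":0,"z":-0.1,"ax":0,"ay":0,"az":0,"claw":0.002},{"x":0,"y":0,"z":-0.1,"ax":0,"ay":0,"az":0,"claw":0.002},{"x":0,"y":0,"z":-0.1,"ax":0,"ay":0,"az":0,"claw":0.002}]'
python3 - <<'E'
from h import *
print(env.observe()['finger_gap'])
a=cv2.resize(env.get_image("side")[60:180,160:320],None,fx=3,fy=3); b=cv2.resize(env.get_image("top")[140:240,120:280],None,fx=3,fy=3)
cv2.imwrite("pics/t7.png",np.hstack([a[:300],b])[:,:800])
E
```

```text
time_s: 10.4
ee_pos: [0.5111, 0.3769, 0.0987]
eef_rot: [0.703, 0.711, 0.002, 0.0]
contact_force: [0.3, -0.3, -1.3]
finger_gap: 0.024
0.023803312879050628
```

View pics/t7.png

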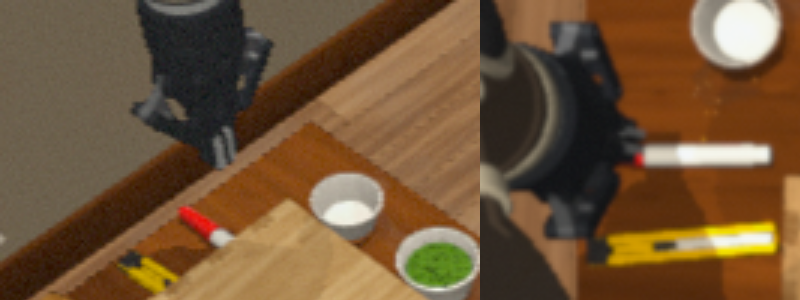

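The tips stand higher than the reported pose implies: both cameras put them 5–10 mm above the reported TCP rather than 19 mm below, an offset of about 27 mm in z. I'll touch the bare table with the fingers shut, between the marker and the empty pot, to get the exact value.

```bash
python3 -m handwheel '[{"x":0,"y":0.034,"z":0,"ax":0,"ay":0,"az":0,"claw":0.002},{"x":0,"y":0.034,"z":0.04,"ax":0,"ay":0,"az":0,"claw":0.002},{"x":0,"y":0.034,"z":0.08,"ax":0,"ay":0,"az":0,"claw":0.002},{"x":0,"y":0.034,"z":0.09,"ax":0,"ay":0,"az":0,"claw":0.002},{"x":0,"y":0.034,"z":0.095,"ax":0,"ay":0,"az":0,"claw":0.002},{"x":0,"y":0.034,"z":0.098,"ax":0,"ay":0,"az":0,"claw":0.002},{"x":0,"y":0.034,"z":0.098,"ax":0,"ay":0,"az":0,"claw":0.002}]'; for i in 1 2 3; do python3 -m handwheel '[{"x":0,"y":0,"z":0.002,"ax":0,"ay":0,"az":0,"claw":0.002},{"x":0,"y":0,"z":0.003,"ax":0,"ay":0,"az":0,"claw":0.002},{"x":0,"y":0,"z":0.003,"ax":0,"ay":0,"az":0,"claw":0.002}]' | grep -E "pos|force"; done
```

```text
time_s: 11.2
ee_pos: [0.5449, 0.3773, 0.0]
eef_rot: [0.703, 0.711, 0.001, 0.0]
contact_force: [-0.2, -0.9, -0.2]
finger_gap: 0.024
ee_pos: [0.5443, 0.3769, -0.0033]
contact_force: [1.2, 0.6, 0.3]
ee_pos: [0.5437, 0.3764, -0.0075]
contact_force: [0.4, -0.8, 0.6]
ee_pos: [0.5437, 0.3764, -0.0106]
contact_force: [-0.6, -0.5, 0.8]
```

```bash
for i in 1 2 3; do python3 -m handwheel '[{"x":0,"y":0,"z":0.001,"ax":0,"ay":0,"az":0,"claw":0.002},{"x":0,"y":0,"z":0.002,"ax":0,"ay":0,"az":0,"claw":0.002},{"x":0,"y":0,"z":0.002,"ax":0,"ay":0,"az":0,"claw":0.002}]' | grep -E "pos|force"; done
```

```text
ee_pos: [0.5438, 0.3765, -0.0124]
contact_force: [0.1, 0.7, 0.1]
ee_pos: [0.544, 0.3766, -0.0142]
contact_force: [-0.1, -0.2, -0.6]
ee_pos: [0.5441, 0.3767, -0.0143]
contact_force: [-3.5, -1.7, 9.7]
```

Contact came at a reported z of −14.3 mm, so the shut tips are at reported z + 14 mm, and a little higher when open. Now the marker again, with that correction.

```bash
python3 -m handwheel '[{"x":0,"y":0,"z":-0.04,"ax":0,"ay":0,"az":0,"claw":0.036},{"x":0,"y":-0.034,"z":-0.04,"ax":0,"ay":0,"az":0,"claw":0.036},{"x":0,"y":-0.034,"z":-0.04,"ax":0,"ay":0,"az":0,"claw":0.036},{"x":0,"y":-0.034,"z":-0.02,"ax":0,"ay":0,"az":0,"claw":0.036},{"x":0,"y":-0.034,"z":-0.01,"ax":0,"ay":0,"az":0,"claw":0.036},{"x":0,"y":-0.034,"z":-0.005,"ax":0,"ay":0,"az":0,"claw":0.036},{"x":0,"y":-0.034,"z":-0.005,"ax":0,"ay":0,"az":0,"claw":0.036}]'; python3 -m handwheel '[{"x":0,"y":0,"z":0,"ax":0,"ay":0,"az":0,"claw":0.008},{"x":0,"y":0,"z":0,"ax":0,"ay":0,"az":0,"claw":0.008},{"x":0,"y":0,"z":0,"ax":0,"ay":0,"az":0,"claw":0.008},{"x":0,"y":0,"z":0,"ax":0,"ay":0,"az":0,"claw":0.008},{"x":0,"y":0,"z":-0.03,"ax":0,"ay":0,"az":0,"claw":0.008},{"x":0,"y":0,"z":-0.08,"ax":0,"ay":0,"az":0,"claw":0.008},{"x":0,"y":0,"z":-0.08,"ax":0,"ay":0,"az":0,"claw":0.008}]';python3 -c "
from h import *
goto(.5671,.001,.09,91.5)"
```

```text
time_s: 13.7
ee_pos: [0.5091, 0.3754, -0.0128]
eef_rot: [0.703, 0.711, -0.001, -0.0]
contact_force: [0.3, -0.3, -0.2]
finger_gap: 0.419
time_s: 14.4
ee_pos: [0.5154, 0.3797, 0.0765]
eef_rot: [0.703, 0.711, 0.007, 0.002]
contact_force: [1.7, 1.3, 0.6]
finger_gap: 0.149
t14.4 shift mm [-379.2   47.3  -15.8] az 89.2 or -90.8 j [0.57 0.48 1.7  0.   0.94 0.55] tilt [ 0.012  0.008 -1.   ]
```

```bash
python3 -m handwheel '[{"x":0,"y":0,"z":-0.04,"ax":0,"ay":0,"az":0,"claw":0.008},{"x":0,"y":0,"z":-0.09,"ax":0,"ay":0,"az":0,"claw":0.008},{"x":0,"y":0,"z":-0.11,"ax":0,"ay":0,"az":0,"claw":0.008},{"x":0,"y":0,"z":-0.11,"ax":0,"ay":0,"az":0,"claw":0.008}]'
python3 - <<'E'
from h import *
cv2.imwrite("pics/t8.png",np.hstack([env.get_image("side")[40:200,120:340],env.get_image("top")[120:280,80:300]])[:,:440])
goto(.5671,.001,.15,91.5)
E
```

```text
time_s: 14.8
ee_pos: [0.513, 0.3782, 0.1843]
eef_rot: [0.703, 0.711, 0.005, 0.001]
contact_force: [0.3, 0.7, 0.2]
finger_gap: 0.15
t14.9 shift mm [-375.8   52.7   28.7] az 89.2 or -90.8 j [ 0.57  0.36  1.65 -0.    1.14  0.55] tilt [ 0.  0. -1.]
```

View pics/t8.png

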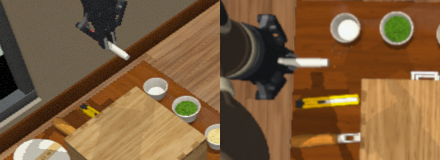

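The marker is held, with its white end at about (187,182) in the top view and clear of the block. I'll check where along its length the grip is.

Run:
```python
from h import *
im=env.get_image("top"); o=env.observe()['ee_pos']; print(o)
w=(im[170:195,165:200].min(2)>150).astype(np.uint8); r,c=np.nonzero(w); c=c+165; r=r+170
print('cols',c.min(),c.max(),'rows',r[c>180].mean(),r[c<178].mean())
e=ray("top",(c.max()+.5,r[c>182].mean()),o[2]+.0185); print('end',e,'mid y',e[1]+.0675)
goto(.5671,.001,.15,91.5)
```

```text
[0.50886551 0.37550984 0.17721509]
cols 165 188 rows 182.96226415094338 183.0
end [0.5126139  0.31040383 0.19571509] mid y 0.3779038286092228
t14.9 shift mm [-375.2   53.7   27.6] az 89.2 or -90.8 j [0.57 0.36 1.65 0.   1.14 0.55] tilt [-0.002 -0.001 -1.   ]
```

```bash
python3 -m handwheel '[{"x":-0.04,"y":0.006,"z":0,"ax":0,"ay":0,"az":8,"claw":0.008},{"x":-0.08,"y":0.012,"z":0,"ax":0,"ay":0,"az":16,"claw":0.008},{"x":-0.12,"y":0.017,"z":0,"ax":0,"ay":0,"az":24,"claw":0.008},{"x":-0.16,"y":0.023,"z":0,"ax":0,"ay":0,"az":32,"claw":0.008},{"x":-0.2,"y":0.028,"z":0,"ax":0,"ay":0,"az":40,"claw":0.008},{"x":-0.24,"y":0.034,"z":0,"ax":0,"ay":0,"az":48,"claw":0.008},{"x":-0.28,"y":0.04,"z":0,"ax":0,"ay":0,"az":56,"claw":0.008},{"x":-0.32,"y":0.045,"z":0,"ax":0,"ay":0,"az":64,"claw":0.008},{"x":-0.35,"y":0.05,"z":0,"ax":0,"ay":0,"az":72,"claw":0.008},{"x":-0.375,"y":0.054,"z":0,"ax":0,"ay":0,"az":80,"claw":0.008}]'; python3 -m handwheel '[{"x":0,"y":0,"z":0,"ax":0,"ay":0,"az":8,"claw":0.008},{"x":0,"y":0,"z":0.0,"ax":0,"ay":0,"az":9,"claw":0.008},{"x":0,"y":0,"z":0.0,"ax":0,"ay":0,"az":9,"claw":0.008},{"x":0,"y":0,"z":0.0,"ax":0,"ay":0,"az":9,"claw":0.008}]';python3 -c "
from h import *
goto(.5671,.001,.03,91.5)
goto(.5671,.001,-.0075,91.5)"
```

```text
time_s: 15.95
ee_pos: [0.5666, -0.0001, 0.1758]
eef_rot: [0.996, 0.09, -0.003, -0.0]
contact_force: [0.0, -0.4, -0.2]
finger_gap: 0.148
time_s: 16.35
ee_pos: [0.5676, 0.0025, 0.1776]
eef_rot: [1.0, 0.016, -0.001, -0.0]
contact_force: [0.1, -0.6, -1.0]
finger_gap: 0.147
t16.4 shift mm [ -0.3   1.5 147.6] az 0.4 or -179.6 j [-0.07  0.24  1.8   0.    1.1   1.47] tilt [-0.002  0.    -1.   ]
t16.4 shift mm [ -0.2   1.5 185.1] az 0.4 or -179.6 j [-0.07  0.24  1.8   0.    1.1   1.47] tilt [-0.002  0.    -1.   ]
```

```bash
python3 -m handwheel '[{"x":0,"y":0.001,"z":0.04,"ax":0,"ay":0,"az":0,"claw":0.008},{"x":0,"y":0.001,"z":0.08,"ax":0,"ay":0,"az":0,"claw":0.008},{"x":0,"y":0.001,"z":0.12,"ax":0,"ay":0,"az":0,"claw":0.008},{"x":0,"y":0.001,"z":0.15,"ax":0,"ay":0,"az":0,"claw":0.008},{"x":0,"y":0.001,"z":0.165,"ax":0,"ay":0,"az":0,"claw":0.008},{"x":0,"y":0.001,"z":0.175,"ax":0,"ay":0,"az":0,"claw":0.008},{"x":0,"y":0.001,"z":0.175,"ax":0,"ay":0,"az":0,"claw":0.008}]';python3 -c "
from h import *
goto(.5671,.001,-.0085,91.5)"
```

```text
time_s: 17.05
ee_pos: [0.5681, 0.0012, 0.0031]
eef_rot: [1.0, 0.015, -0.001, -0.0]
contact_force: [-0.4, 0.6, 0.5]
finger_gap: 0.147
t17.1 shift mm [-1.   0.2 11.6] az 0.3 or -179.7 j [-0.07  0.49  1.88 -0.    0.77  1.47] tilt [-0.001  0.    -1.   ]
```

```bash
python3 -m handwheel '[{"x":-0.001,"y":0,"z":0.004,"ax":0,"ay":0,"az":0,"claw":0.008},{"x":-0.001,"y":0,"z":0.008,"ax":0,"ay":0,"az":0,"claw":0.008},{"x":-0.001,"y":0,"z":0.011,"ax":0,"ay":0,"az":0,"claw":0.008},{"x":-0.001,"y":0,"z":0.011,"ax":0,"ay":0,"az":0,"claw":0.008}]'; python3 -m handwheel '[{"x":0,"y":0,"z":0,"ax":0,"ay":0,"az":0,"claw":0.018},{"x":0,"y":0,"z":0,"ax":0,"ay":0,"az":0,"claw":0.026},{"x":0,"y":0,"z":0,"ax":0,"ay":0,"az":0,"claw":0.026},{"x":0,"y":0,"z":-0.03,"ax":0,"ay":0,"az":0,"claw":0.026},{"x":0,"y":0,"z":-0.08,"ax":0,"ay":0,"az":0,"claw":0.085},{"x":0,"y":0,"z":-0.12,"ax":0,"ay":0,"az":0,"claw":0.085},{"x":0,"y":0,"z":-0.12,"ax":0,"ay":0,"az":0,"claw":0.085}]';python3 -c "
from h import *
goto(.4268,-.040,.11,0)
goto(.4268,-.040,-.005,0)"
```

```text
time_s: 17.45
ee_pos: [0.5682, 0.0007, -0.0067]
eef_rot: [1.0, 0.015, 0.001, 0.0]
contact_force: [-0.2, 0.0, 1.1]
finger_gap: 0.147
time_s: 18.15
ee_pos: [0.5733, 0.0004, 0.1198]
eef_rot: [1.0, 0.015, 0.007, 0.001]
contact_force: [0.7, 0.1, 0.7]
finger_gap: 0.799
t18.1 shift mm [-147.8   36.     7.8] az -88.3 or 91.7 j [-0.08  0.31  1.84  0.    0.97  1.47] tilt [ 0.014 -0.001 -1.   ]
t18.1 shift mm [-149.4   35.9  122.8] az -88.3 or 91.7 j [-0.08  0.31  1.84  0.    0.97  1.47] tilt [ 0.014 -0.001 -1.   ]
```

```bash
python3 -m handwheel '[{"x":-0.04,"y":0.01,"z":0.0,"ax":0,"ay":0,"az":-8,"claw":0.085},{"x":-0.08,"y":0.02,"z":0,"ax":0,"ay":0,"az":-16,"claw":0.085},{"x":-0.12,"y":0.03,"z":0,"ax":0,"ay":0,"az":-24,"claw":0.085},{"x":-0.145,"y":0.035,"z":0,"ax":0,"ay":0,"az":-32,"claw":0.085},{"x":-0.145,"y":0.035,"z":0,"ax":0,"ay":0,"az":-40,"claw":0.085},{"x":-0.145,"y":0.035,"z":0,"ax":0,"ay":0,"az":-43.5,"claw":0.085},{"x":-0.145,"y":0.035,"z":0,"ax":0,"ay":0,"az":-43.5,"claw":0.085}]';python3 - <<'E'
from h import *
m,cf=mask("top","label_roll"); 
goto(.426,-.039,-.005,-45)
print(cf)
for t in("marker_mid",):
    m,cf=mask("top",t); W=np.array([ray("top",p[0],.012)[:2] for p in cont(m)],np.float32); q,s,a=cv2.minAreaRect(W*1000); print(t,cf,np.round(q,1),np.round(s,1),round(a,1))
cv2.imwrite("pics/t9.png",cv2.resize(env.get_image("top")[110:290,300:500],None,fx=3,fy=3))
E
```

```text
time_s: 18.85
ee_pos: [0.4228, -0.0384, 0.1122]
eef_rot: [0.923, 0.384, -0.0, -0.0]
contact_force: [-0.8, -0.2, 0.3]
finger_gap: 0.998
t18.9 shift mm [  1.7   2.5 117.3] az 0.1 or -179.9 j [-0.19  0.06  2.17 -0.    0.91  0.59] tilt [-0.001  0.    -1.   ]
0.98
marker_mid 0.59 [527.8 423.3] [ 17.4 105.9] 1.0
```

View pics/t9.png

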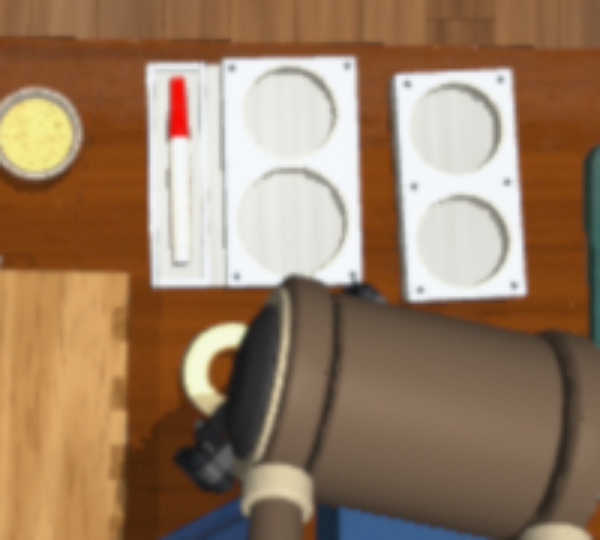

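The marker lies flat in the tray (tray column, rows 77–263 of 65–285), about 3 mm off centre. Now down on the roll.

```bash
python3 -m handwheel '[{"x":0.002,"y":0.002,"z":0.04,"ax":0,"ay":0,"az":0,"claw":0.085},{"x":0.002,"y":0.002,"z":0.08,"ax":0,"ay":0,"az":0,"claw":0.085},{"x":0.002,"y":0.002,"z":0.105,"ax":0,"ay":0,"az":0,"claw":0.085},{"x":0.002,"y":0.002,"z":0.117,"ax":0,"ay":0,"az":0,"claw":0.085},{"x":0.002,"y":0.002,"z":0.117,"ax":0,"ay":0,"az":0,"claw":0.085}]'; python3 -m handwheel '[{"x":0,"y":0,"z":0,"ax":0,"ay":0,"az":0,"claw":0.05},{"x":0,"y":0,"z":0,"ax":0,"ay":0,"az":0,"claw":0.05},{"x":0,"y":0,"z":0,"ax":0,"ay":0,"az":0,"claw":0.05},{"x":0,"y":0,"z":0,"ax":0,"ay":0,"az":0,"claw":0.05},{"x":0,"y":0,"z":-0.03,"ax":0,"ay":0,"az":0,"claw":0.05},{"x":0,"y":0,"z":-0.06,"ax":0,"ay":0,"az":0,"claw":0.05},{"x":0,"y":0,"z":-0.06,"ax":0,"ay":0,"az":0,"claw":0.05}]';python3 -c "
from h import *
goto(.533,-.0803,.053,-45)
goto(.533,-.0803,-.001,-45)"
```

```text
time_s: 19.5
ee_pos: [0.4249, -0.0381, -0.0058]
eef_rot: [0.923, 0.384, -0.002, -0.001]
contact_force: [-0.2, -0.5, -0.4]
finger_gap: 0.99
time_s: 20.2
ee_pos: [0.4305, -0.0392, 0.0596]
eef_rot: [0.923, 0.384, 0.004, 0.003]
contact_force: [0.9, -0.2, -0.1]
finger_gap: 0.758
t20.2 shift mm [ 43.  101.6   7.6] az 0.2 or -179.8 j [-0.19  0.17  2.19 -0.    0.78  0.59] tilt [ 0.009 -0.002 -1.   ]
t20.2 shift mm [ 42.8 101.2  61.6] az 0.2 or -179.8 j [-0.19  0.17  2.19 -0.    0.78  0.59] tilt [ 0.009 -0.002 -1.   ]
```

```bash
python3 -m handwheel '[{"x":0.015,"y":0.035,"z":0,"ax":0,"ay":0,"az":0,"claw":0.05},{"x":0.03,"y":0.07,"z":0,"ax":0,"ay":0,"az":0,"claw":0.05},{"x":0.043,"y":0.102,"z":0,"ax":0,"ay":0,"az":0,"claw":0.05},{"x":0.043,"y":0.102,"z":0,"ax":0,"ay":0,"az":0,"claw":0.05},{"x":0.043,"y":0.102,"z":0,"ax":0,"ay":0,"az":0,"claw":0.05},{"x":0.043,"y":0.102,"z":0,"ax":0,"ay":0,"az":0,"claw":0.05}]';python3 - <<'E'
from h import *
goto(.533,-.0803,-.001,-45)
m,cf=mask("top","label_roll"); 
if m is not None:
    e,ax,an=cv2.fitEllipse(cont(m)); print(cf,np.round(e,1),np.round(ax,1),ray("top",e,.09),cv2.boundingRect(cont(m)))
E
```

```text
time_s: 20.8
ee_pos: [0.527, -0.0792, 0.0546]
eef_rot: [0.923, 0.384, -0.001, -0.001]
contact_force: [0.2, -0.4, -0.8]
finger_gap: 0.763
t20.8 shift mm [ 3.6  5.2 55.6] az 0.2 or -179.8 j [-0.23  0.35  1.95  0.    0.84  0.55] tilt [-0.003  0.001 -1.   ]
0.8 [369.7 231. ] [16.5 26.8] [ 0.43335135 -0.01508191  0.09      ] (361, 219, 19, 28)
```

Run:
```python
from h import *
env.get_image("top"); env.get_image("side")
o=env.observe()['ee_pos']; zt=o[2]+.005
for c in("top","side"):
    m,cf=mask(c,"label_roll")
    if m is not None:
        e,ax,an=cv2.fitEllipse(cont(m)); print(c,cf,np.round(e,1),np.round(ax,1),ray(c,e,zt+.0175),cv2.boundingRect(cont(m)))
```

```text
top 0.5 [390.3 179.6] [ 8.4 21.6] [ 0.53730375 -0.05730391  0.07775533] (385, 169, 12, 22)
side 0.84 [382.5 226.1] [29.3 34. ] [ 0.52053296 -0.08377869  0.07775533] (366, 210, 33, 33)
```

```bash
python3 -m handwheel '[{"x":0.004,"y":0.005,"z":0.0,"ax":0,"ay":0,"az":0,"claw":0.05},{"x":0.004,"y":0.005,"z":0.03,"ax":0,"ay":0,"az":0,"claw":0.05},{"x":0.004,"y":0.005,"z":0.035,"ax":0,"ay":0,"az":0,"claw":0.05},{"x":0.004,"y":0.005,"z":0.035,"ax":0,"ay":0,"az":0,"claw":0.05},{"x":0.004,"y":0.005,"z":0.035,"ax":0,"ay":0,"az":0,"claw":0.05}]';python3 - <<'E'
from h import *
goto(.533,-.0803,-.001,-45)
E
```

```text
time_s: 21.55
ee_pos: [0.5358, -0.0805, 0.0211]
eef_rot: [0.923, 0.384, 0.0, 0.0]
contact_force: [0.2, -1.2, -0.6]
finger_gap: 0.762
t21.6 shift mm [-1.8 -2.1 22.1] az 0.2 or -179.8 j [-0.23  0.42  1.94  0.    0.78  0.55] tilt [ 0. -0. -1.]
```

```bash
python3 -m handwheel '[{"x":-0.001,"y":-0.001,"z":0.005,"ax":0,"ay":0,"az":0,"claw":0.05},{"x":-0.001,"y":-0.001,"z":0.01,"ax":0,"ay":0,"az":0,"claw":0.05},{"x":-0.001,"y":-0.001,"z":0.014,"ax":0,"ay":0,"az":0,"claw":0.05},{"x":-0.001,"y":-0.001,"z":0.014,"ax":0,"ay":0,"az":0,"claw":0.05}]';python3 -m handwheel '[{"x":0,"y":0,"z":0.003,"ax":0,"ay":0,"az":0,"claw":0.05},{"x":0,"y":0,"z":0.006,"ax":0,"ay":0,"az":0,"claw":0.05},{"x":0,"y":0,"z":0.007,"ax":0,"ay":0,"az":0,"claw":0.05},{"x":0,"y":0,"z":0.007,"ax":0,"ay":0,"az":0,"claw":0.05}]'
```

```text
time_s: 21.95
ee_pos: [0.5334, -0.0804, 0.0061]
eef_rot: [0.923, 0.384, -0.001, -0.0]
contact_force: [-0.6, -0.1, -0.6]
finger_gap: 0.762
time_s: 22.35
ee_pos: [0.5344, -0.0806, 0.0015]
eef_rot: [0.923, 0.384, -0.0, -0.0]
contact_force: [-4.2, 0.4, 11.6]
finger_gap: 0.761
```

```bash
python3 -m handwheel '[{"x":0,"y":0,"z":0,"ax":0,"ay":0,"az":0,"claw":0.085},{"x":0,"y":0,"z":0,"ax":0,"ay":0,"az":0,"claw":0.085},{"x":0,"y":0,"z":0,"ax":0,"ay":0,"az":0,"claw":0.085},{"x":0,"y":0,"z":-0.04,"ax":0,"ay":0,"az":0,"claw":0.085},{"x":0,"y":0,"z":-0.09,"ax":0,"ay":0,"az":0,"claw":0.085},{"x":0,"y":0,"z":-0.14,"ax":0,"ay":0,"az":0,"claw":0.085},{"x":0,"y":0,"z":-0.19,"ax":0,"ay":0,"az":0,"claw":0.085},{"x":0,"y":0,"z":-0.19,"ax":0,"ay":0,"az":0,"claw":0.085}]';python3 - <<'E'
from h import *
goto(.604,.331,.19,-90)
E
```

```text
time_s: 23.15
ee_pos: [0.5403, -0.0819, 0.1983]
eef_rot: [0.923, 0.384, 0.007, 0.005]
contact_force: [1.0, -0.0, 0.5]
finger_gap: 0.997
t23.1 shift mm [ 337.8 -245.9    7.8] az 45.2 or -134.8 j [-0.23  0.17  1.85  0.    1.11  0.55] tilt [ 0.016 -0.004 -1.   ]
```

```bash
python3 -m handwheel '[{"x":0.038,"y":-0.027,"z":0,"ax":0,"ay":0,"az":5,"claw":0.085},{"x":0.076,"y":-0.055,"z":0,"ax":0,"ay":0,"az":10,"claw":0.085},{"x":0.114,"y":-0.083,"z":0,"ax":0,"ay":0,"az":15,"claw":0.085},{"x":0.152,"y":-0.11,"z":0,"ax":0,"ay":0,"az":20,"claw":0.085},{"x":0.19,"y":-0.138,"z":0,"ax":0,"ay":0,"az":25,"claw":0.085},{"x":0.228,"y":-0.166,"z":0,"ax":0,"ay":0,"az":30,"claw":0.085},{"x":0.266,"y":-0.194,"z":0,"ax":0,"ay":0,"az":36,"claw":0.085},{"x":0.304,"y":-0.221,"z":0,"ax":0,"ay":0,"az":42,"claw":0.085},{"x":0.338,"y":-0.246,"z":0,"ax":0,"ay":0,"az":45,"claw":0.085},{"x":0.338,"y":-0.246,"z":0,"ax":0,"ay":0,"az":45,"claw":0.085}]';python3 - <<'E'
from h import *
env.get_image("top"); env.get_image("side")
m,cf=mask("top","label_roll"); e,ax,an=cv2.fitEllipse(cont(m)); print(cf,np.round(ax,1),ray("top",e,.0215))
goto(.604,.331,-.011,-90)
E
```

```text
time_s: 24.15
ee_pos: [0.5973, 0.3382, 0.1885]
eef_rot: [1.0, 0.004, 0.0, -0.001]
contact_force: [0.0, -1.3, -0.2]
finger_gap: 0.998
0.79 [31.6 33.2] [ 0.53584124 -0.08362201  0.0215    ]
t24.3 shift mm [  7.4   0.9 199.4] az 0.3 or -179.7 j [ 0.44  0.44  1.51 -0.    1.19  2.01] tilt [-0.002 -0.002 -1.   ]
```

```bash
python3 -m handwheel '[{"x":0.007,"y":0.001,"z":0.04,"ax":0,"ay":0,"az":0,"claw":0.085},{"x":0.007,"y":0.001,"z":0.08,"ax":0,"ay":0,"az":0,"claw":0.085},{"x":0.007,"y":0.001,"z":0.12,"ax":0,"ay":0,"az":0,"claw":0.085},{"x":0.007,"y":0.001,"z":0.15,"ax":0,"ay":0,"az":0,"claw":0.085},{"x":0.007,"y":0.001,"z":0.15,"ax":0,"ay":0,"az":0,"claw":0.085}]';python3 - <<'E'
from h import *
goto(.6045,.3315,-.005,-90)
E
```

```text
time_s: 24.8
ee_pos: [0.5997, 0.3272, 0.0334]
eef_rot: [1.0, 0.001, -0.006, 0.003]
contact_force: [-0.2, -0.7, -0.6]
finger_gap: 0.994
t24.8 shift mm [ 5.2 -4.5 38.3] az 0.1 or -179.9 j [ 0.44  0.63  1.57 -0.    0.95  2.01] tilt [-0.012 -0.006 -1.   ]
```

```bash
python3 -m handwheel '[{"x":0,"y":0,"z":0,"ax":0,"ay":0,"az":0,"claw":0.085},{"x":0,"y":0,"z":0,"ax":0,"ay":0,"az":0,"claw":0.085}]';python3 - <<'E'
from h import *
goto(.6045,.3315,-.005,-90)
E
```

```text
time_s: 25.0
ee_pos: [0.6068, 0.3318, 0.0425]
eef_rot: [1.0, 0.001, 0.002, -0.001]
contact_force: [0.5, -0.3, 0.2]
finger_gap: 0.998
t25.0 shift mm [-2.5  0.4 47.5] az 0.1 or -179.9 j [ 0.44  0.62  1.57 -0.    0.95  2.01] tilt [ 0.004  0.002 -1.   ]
```

```bash
python3 -m handwheel '[{"x":-0.002,"y":0,"z":0.025,"ax":0,"ay":0,"az":0,"claw":0.085},{"x":-0.002,"y":0,"z":0.04,"ax":0,"ay":0,"az":0,"claw":0.085},{"x":-0.002,"y":0,"z":0.046,"ax":0,"ay":0,"az":0,"claw":0.085},{"x":-0.002,"y":0,"z":0.046,"ax":0,"ay":0,"az":0,"claw":0.085},{"x":-0.002,"y":0,"z":0.046,"ax":0,"ay":0,"az":0,"claw":0.085}]'; python3 -m handwheel '[{"x":0,"y":0,"z":0,"ax":0,"ay":0,"az":0,"claw":0.045},{"x":0,"y":0,"z":0,"ax":0,"ay":0,"az":0,"claw":0.045},{"x":0,"y":0,"z":0,"ax":0,"ay":0,"az":0,"claw":0.045},{"x":0,"y":0,"z":0,"ax":0,"ay":0,"az":0,"claw":0.045},{"x":0,"y":0,"z":0,"ax":0,"ay":0,"az":0,"claw":0.045},{"x":0,"y":0,"z":-0.03,"ax":0,"ay":0,"az":0,"claw":0.045},{"x":0,"y":0,"z":-0.07,"ax":0,"ay":0,"az":0,"claw":0.045},{"x":0,"y":0,"z":-0.1,"ax":0,"ay":0,"az":0,"claw":0.045},{"x":0,"y":0,"z":-0.1,"ax":0,"ay":0,"az":0,"claw":0.045},{"x":0,"y":0,"z":-0.1,"ax":0,"ay":0,"az":0,"claw":0.045}]';python3 - <<'E'
from h import *
goto(.612,-.079,.095,-90)
E
```

```text
time_s: 25.5
ee_pos: [0.6034, 0.332, -0.0054]
eef_rot: [1.0, 0.002, 0.001, -0.0]
contact_force: [0.8, 0.6, 0.1]
finger_gap: 0.995
time_s: 26.5
ee_pos: [0.6031, 0.3318, 0.0946]
eef_rot: [1.0, 0.002, 0.001, -0.0]
contact_force: [0.4, -0.6, -1.6]
finger_gap: 0.676
t26.5 shift mm [  7.5 410.9  -0.6] az 0.2 or -179.8 j [ 0.44  0.55  1.55 -0.    1.04  2.01] tilt [ 0.001  0.001 -1.   ]
```

```bash
python3 -m handwheel '[{"x":0.001,"y":0.045,"z":0,"ax":0,"ay":0,"az":0,"claw":0.045},{"x":0.002,"y":0.09,"z":0,"ax":0,"ay":0,"az":0,"claw":0.045},{"x":0.003,"y":0.135,"z":0,"ax":0,"ay":0,"az":0,"claw":0.045},{"x":0.004,"y":0.18,"z":0,"ax":0,"ay":0,"az":0,"claw":0.045},{"x":0.005,"y":0.225,"z":0,"ax":0,"ay":0,"az":0,"claw":0.045},{"x":0.006,"y":0.27,"z":0,"ax":0,"ay":0,"az":0,"claw":0.045},{"x":0.007,"y":0.315,"z":0,"ax":0,"ay":0,"az":0,"claw":0.045},{"x":0.008,"y":0.36,"z":0,"ax":0,"ay":0,"az":0,"claw":0.045},{"x":0.008,"y":0.395,"z":0,"ax":0,"ay":0,"az":0,"claw":0.045},{"x":0.008,"y":0.411,"z":0,"ax":0,"ay":0,"az":0,"claw":0.045}]';  python3 -m handwheel '[{"x":0,"y":0,"z":0,"ax":0,"ay":0,"az":0,"claw":0.045},{"x":0,"y":0,"z":0.04,"ax":0,"ay":0,"az":0,"claw":0.045},{"x":0,"y":0,"z":0.06,"ax":0,"ay":0,"az":0,"claw":0.045},{"x":0,"y":0,"z":0.06,"ax":0,"ay":0,"az":0,"claw":0.045},{"x":0,"y":0,"z":0.06,"ax":0,"ay":0,"az":0,"claw":0.045},{"x":0,"y":0,"z":0.06,"ax":0,"ay":0,"az":0,"claw":0.045}]';python3 - <<'E'
from h import *
goto(.612,-.079,-.001,-90)
E
```

```text
time_s: 27.5
ee_pos: [0.6099, -0.0822, 0.0912]
eef_rot: [1.0, 0.0, -0.002, -0.0]
contact_force: [-0.3, -0.1, -1.1]
finger_gap: 0.674
time_s: 28.1
ee_pos: [0.6134, -0.0785, 0.035]
eef_rot: [1.0, 0.002, 0.001, 0.0]
contact_force: [-0.1, 0.7, -0.5]
finger_gap: 0.675
t28.1 shift mm [-1.5  0.5 36. ] az 0.3 or -179.7 j [-0.2   0.51  1.76  0.    0.87  1.37] tilt [ 0.002 -0.    -1.   ]
```

```bash
python3 -m handwheel '[{"x":-0.001,"y":0,"z":0.015,"ax":0,"ay":0,"az":0,"claw":0.045},{"x":-0.001,"y":0,"z":0.025,"ax":0,"ay":0,"az":0,"claw":0.045},{"x":-0.001,"y":0,"z":0.031,"ax":0,"ay":0,"az":0,"claw":0.045},{"x":-0.001,"y":0,"z":0.035,"ax":0,"ay":0,"az":0,"claw":0.045},{"x":-0.001,"y":0,"z":0.035,"ax":0,"ay":0,"az":0,"claw":0.045}]'; python3 -m handwheel '[{"x":0,"y":0,"z":0,"ax":0,"ay":0,"az":0,"claw":0.085},{"x":0,"y":0,"z":0,"ax":0,"ay":0,"az":0,"claw":0.085},{"x":0,"y":0,"z":0,"ax":0,"ay":0,"az":0,"claw":0.085},{"x":0,"y":0,"z":0,"ax":0,"ay":0,"az":0,"claw":0.085},{"x":0,"y":0,"z":-0.04,"ax":0,"ay":0,"az":0,"claw":0.085},{"x":0,"y":0,"z":-0.08,"ax":0,"ay":0,"az":0,"claw":0.085},{"x":0,"y":0,"z":-0.1,"ax":0,"ay":0,"az":0,"claw":0.085},{"x":0,"y":0,"z":-0.1,"ax":0,"ay":0,"az":0,"claw":0.085},{"x":0,"y":0,"z":-0.1,"ax":0,"ay":0,"az":0,"claw":0.085}]';python3 - <<'E'
from h import *
goto(.5942,.1037,.09,-90)
E
```

```text
time_s: 28.6
ee_pos: [0.61, -0.0791, -0.0002]
eef_rot: [1.0, 0.002, -0.002, -0.0]
contact_force: [-5.5, 1.0, 9.0]
finger_gap: 0.674
time_s: 29.5
ee_pos: [0.6111, -0.0793, 0.0988]
eef_rot: [1.0, 0.002, 0.0, 0.0]
contact_force: [0.1, 0.3, -0.1]
finger_gap: 0.998
t29.5 shift mm [ -16.3 -183.1    8.8] az 0.2 or -179.8 j [-0.2   0.42  1.74  0.    0.98  1.37] tilt [ 0. -0. -1.]
```

```bash
python3 -m handwheel '[{"x":-0.004,"y":-0.045,"z":0,"ax":0,"ay":0,"az":0,"claw":0.085},{"x":-0.008,"y":-0.09,"z":0,"ax":0,"ay":0,"az":0,"claw":0.085},{"x":-0.012,"y":-0.135,"z":0,"ax":0,"ay":0,"az":0,"claw":0.085},{"x":-0.016,"y":-0.17,"z":0,"ax":0,"ay":0,"az":0,"claw":0.085},{"x":-0.016,"y":-0.183,"z":0,"ax":0,"ay":0,"az":0,"claw":0.085},{"x":-0.016,"y":-0.183,"z":0.03,"ax":0,"ay":0,"az":0,"claw":0.085},{"x":-0.016,"y":-0.183,"z":0.05,"ax":0,"ay":0,"az":0,"claw":0.085},{"x":-0.016,"y":-0.183,"z":0.05,"ax":0,"ay":0,"az":0,"claw":0.085},{"x":-0.016,"y":-0.183,"z":0.05,"ax":0,"ay":0,"az":0,"claw":0.085}]';python3 - <<'E'
from h import *
env.get_image("top")
m,cf=mask("top","empty_pot"); e,ax,an=cv2.fitEllipse(cont(m)); print(cf,np.round(ax,1),ray("top",e,.034))
goto(.594,.1037,-.004,-90)
E
```

```text
time_s: 30.4
ee_pos: [0.5934, 0.1029, 0.0473]
eef_rot: [1.0, 0.001, -0.002, 0.0]
contact_force: [0.3, 0.4, 0.4]
finger_gap: 0.995
0.63 [26.6 27.4] [ 0.61114462 -0.08067044  0.034     ]
t30.5 shift mm [-1.4 -0.5 53.4] az 0.2 or -179.8 j [ 0.1   0.47  1.79 -0.    0.88  1.67] tilt [ 0.001 -0.    -1.   ]
```

Empty pot is seated at (0.611, −0.081), as planned. Next the nut pot.

```bash
python3 -m handwheel '[{"x":0,"y":-0.001,"z":0.025,"ax":0,"ay":0,"az":0,"claw":0.085},{"x":0,"y":-0.001,"z":0.045,"ax":0,"ay":0,"az":0,"claw":0.085},{"x":0,"y":-0.001,"z":0.053,"ax":0,"ay":0,"az":0,"claw":0.085},{"x":0,"y":-0.001,"z":0.053,"ax":0,"ay":0,"az":0,"claw":0.085},{"x":0,"y":-0.001,"z":0.053,"ax":0,"ay":0,"az":0,"claw":0.085}]'; python3 -m handwheel '[{"x":0,"y":0,"z":0,"ax":0,"ay":0,"az":0,"claw":0.045},{"x":0,"y":0,"z":0,"ax":0,"ay":0,"az":0,"claw":0.045},{"x":0,"y":0,"z":0,"ax":0,"ay":0,"az":0,"claw":0.045},{"x":0,"y":0,"z":0,"ax":0,"ay":0,"az":0,"claw":0.045},{"x":0,"y":0,"z":0,"ax":0,"ay":0,"az":0,"claw":0.045},{"x":0,"y":0,"z":-0.03,"ax":0,"ay":0,"az":0,"claw":0.045},{"x":0,"y":0,"z":-0.07,"ax":0,"ay":0,"az":0,"claw":0.045},{"x":0,"y":0,"z":-0.1,"ax":0,"ay":0,"az":0,"claw":0.045},{"x":0,"y":0,"z":-0.1,"ax":0,"ay":0,"az":0,"claw":0.045},{"x":0,"y":0,"z":-0.1,"ax":0,"ay":0,"az":0,"claw":0.045}]';python3 - <<'E'
from h import *
goto(.523,-.2055,.095,-87)
E
```

```text
time_s: 31.0
ee_pos: [0.5956, 0.1046, -0.0031]
eef_rot: [1.0, 0.002, 0.001, -0.0]
contact_force: [0.3, 0.6, 0.3]
finger_gap: 0.995
time_s: 32.0
ee_pos: [0.5952, 0.1048, 0.0971]
eef_rot: [1.0, 0.002, 0.001, -0.0]
contact_force: [-0.2, -0.8, -1.0]
finger_gap: 0.701
t32.0 shift mm [-73.3 310.    1.9] az -2.8 or 177.2 j [ 0.1   0.4   1.77 -0.    0.97  1.67] tilt [ 0.003  0.    -1.   ]
```

```bash
python3 -m handwheel '[{"x":-0.01,"y":0.043,"z":0,"ax":0,"ay":0,"az":0,"claw":0.045},{"x":-0.02,"y":0.086,"z":0,"ax":0,"ay":0,"az":0,"claw":0.045},{"x":-0.03,"y":0.129,"z":0,"ax":0,"ay":0,"az":0,"claw":0.045},{"x":-0.04,"y":0.172,"z":0,"ax":0,"ay":0,"az":0,"claw":0.045},{"x":-0.05,"y":0.215,"z":0,"ax":0,"ay":0,"az":0,"claw":0.045},{"x":-0.06,"y":0.258,"z":0,"ax":0,"ay":0,"az":-2,"claw":0.045},{"x":-0.07,"y":0.295,"z":0,"ax":0,"ay":0,"az":-3,"claw":0.045},{"x":-0.073,"y":0.31,"z":0,"ax":0,"ay":0,"az":-3,"claw":0.045},{"x":-0.073,"y":0.31,"z":0,"ax":0,"ay":0,"az":-3,"claw":0.045}]';  python3 -m handwheel '[{"x":0,"y":0,"z":0.03,"ax":0,"ay":0,"az":0,"claw":0.045},{"x":0,"y":0,"z":0.06,"ax":0,"ay":0,"az":0,"claw":0.045},{"x":0,"y":0,"z":0.06,"ax":0,"ay":0,"az":0,"claw":0.045},{"x":0,"y":0,"z":0.06,"ax":0,"ay":0,"az":0,"claw":0.045},{"x":0,"y":0,"z":0.06,"ax":0,"ay":0,"az":0,"claw":0.045}]';python3 - <<'E'
from h import *
goto(.523,-.2055,0.0,-87)
E
```

```text
time_s: 32.9
ee_pos: [0.521, -0.2069, 0.0942]
eef_rot: [1.0, 0.026, -0.001, -0.001]
contact_force: [0.6, 1.0, -1.2]
finger_gap: 0.701
time_s: 33.4
ee_pos: [0.5239, -0.2052, 0.037]
eef_rot: [1.0, 0.028, 0.001, 0.0]
contact_force: [0.0, 0.2, -0.2]
finger_gap: 0.698
t33.4 shift mm [-1.   0.3 37. ] az 0.3 or -179.7 j [-0.45  0.43  1.89  0.    0.82  1.06] tilt [ 0.002 -0.001 -1.   ]
```

```bash
python3 -m handwheel '[{"x":0,"y":0,"z":0.015,"ax":0,"ay":0,"az":0,"claw":0.045},{"x":0,"y":0,"z":0.025,"ax":0,"ay":0,"az":0,"claw":0.045},{"x":0,"y":0,"z":0.031,"ax":0,"ay":0,"az":0,"claw":0.045},{"x":0,"y":0,"z":0.036,"ax":0,"ay":0,"az":0,"claw":0.045},{"x":0,"y":0,"z":0.036,"ax":0,"ay":0,"az":0,"claw":0.045}]'; python3 -m handwheel '[{"x":0,"y":0,"z":0,"ax":0,"ay":0,"az":0,"claw":0.085},{"x":0,"y":0,"z":0,"ax":0,"ay":0,"az":0,"claw":0.085},{"x":0,"y":0,"z":0,"ax":0,"ay":0,"az":0,"claw":0.085},{"x":0,"y":0,"z":0,"ax":0,"ay":0,"az":0,"claw":0.085},{"x":0,"y":0,"z":-0.04,"ax":0,"ay":0,"az":0,"claw":0.085},{"x":0,"y":0,"z":-0.08,"ax":0,"ay":0,"az":0,"claw":0.085},{"x":0,"y":0,"z":-0.1,"ax":0,"ay":0,"az":0,"claw":0.085},{"x":0,"y":0,"z":-0.1,"ax":0,"ay":0,"az":0,"claw":0.085},{"x":0,"y":0,"z":-0.1,"ax":0,"ay":0,"az":0,"claw":0.085}]';python3 - <<'E'
from h import *
goto(.6048,.2213,.09,-90)
E
```

```text
time_s: 33.9
ee_pos: [0.5218, -0.2052, 0.0019]
eef_rot: [1.0, 0.028, -0.002, -0.001]
contact_force: [-8.0, 3.7, 18.1]
finger_gap: 0.701
time_s: 34.8
ee_pos: [0.5225, -0.2056, 0.0996]
eef_rot: [1.0, 0.028, 0.0, 0.0]
contact_force: [-0.6, 0.5, -1.0]
finger_gap: 1.0
t34.8 shift mm [ 106.  -421.6    9.6] az 3.2 or -176.8 j [-0.45  0.33  1.87  0.    0.94  1.06] tilt [ 0. -0. -1.]
```

```bash
python3 -m handwheel '[{"x":0.011,"y":-0.045,"z":0,"ax":0,"ay":0,"az":0,"claw":0.085},{"x":0.022,"y":-0.09,"z":0,"ax":0,"ay":0,"az":0,"claw":0.085},{"x":0.033,"y":-0.135,"z":0,"ax":0,"ay":0,"az":0,"claw":0.085},{"x":0.044,"y":-0.18,"z":0,"ax":0,"ay":0,"az":0,"claw":0.085},{"x":0.055,"y":-0.225,"z":0,"ax":0,"ay":0,"az":0,"claw":0.085},{"x":0.066,"y":-0.27,"z":0,"ax":0,"ay":0,"az":1,"claw":0.085},{"x":0.077,"y":-0.315,"z":0,"ax":0,"ay":0,"az":2,"claw":0.085},{"x":0.09,"y":-0.36,"z":0,"ax":0,"ay":0,"az":3,"claw":0.085},{"x":0.1,"y":-0.4,"z":0,"ax":0,"ay":0,"az":3,"claw":0.085},{"x":0.106,"y":-0.4215,"z":0,"ax":0,"ay":0,"az":3,"claw":0.085}]';  python3 -m handwheel '[{"x":0,"y":0,"z":0.03,"ax":0,"ay":0,"az":0,"claw":0.085},{"x":0,"y":0,"z":0.055,"ax":0,"ay":0,"az":0,"claw":0.085},{"x":0,"y":0,"z":0.055,"ax":0,"ay":0,"az":0,"claw":0.085},{"x":0,"y":0,"z":0.055,"ax":0,"ay":0,"az":0,"claw":0.085},{"x":0,"y":0,"z":0.055,"ax":0,"ay":0,"az":0,"claw":0.085}]';python3 - <<'E'
from h import *
goto(.6048,.2213,-.003,-90)
env.get_image("top")
m,cf=mask("top","nut_pot"); e,ax,an=cv2.fitEllipse(cont(m)); print(cf,np.round(ax,1),ray("top",e,.037))
E
```

```text
time_s: 35.8
ee_pos: [0.6033, 0.2242, 0.0969]
eef_rot: [1.0, 0.003, -0.002, 0.0]
contact_force: [0.7, -0.0, 0.4]
finger_gap: 1.002
time_s: 36.3
ee_pos: [0.6055, 0.221, 0.0452]
eef_rot: [1.0, 0.002, 0.0, -0.0]
contact_force: [1.0, -0.1, 0.7]
finger_gap: 0.997
t36.3 shift mm [-0.7 -0.3 48.2] az 0.2 or -179.8 j [ 0.28  0.54  1.69 -0.    0.91  1.85] tilt [ 0.001  0.    -1.   ]
0.69 [28.2 29.8] [ 0.52064167 -0.20750566  0.037     ]
```

```bash
python3 -m handwheel '[{"x":0,"y":0,"z":0.025,"ax":0,"ay":0,"az":0,"claw":0.085},{"x":0,"y":0,"z":0.041,"ax":0,"ay":0,"az":0,"claw":0.085},{"x":0,"y":0,"z":0.048,"ax":0,"ay":0,"az":0,"claw":0.085},{"x":0,"y":0,"z":0.048,"ax":0,"ay":0,"az":0,"claw":0.085},{"x":0,"y":0,"z":0.048,"ax":0,"ay":0,"az":0,"claw":0.085}]'; python3 -m handwheel '[{"x":0,"y":0,"z":0,"ax":0,"ay":0,"az":0,"claw":0.05},{"x":0,"y":0,"z":0,"ax":0,"ay":0,"az":0,"claw":0.05},{"x":0,"y":0,"z":0,"ax":0,"ay":0,"az":0,"claw":0.05},{"x":0,"y":0,"z":0,"ax":0,"ay":0,"az":0,"claw":0.05},{"x":0,"y":0,"z":0,"ax":0,"ay":0,"az":0,"claw":0.05},{"x":0,"y":0,"z":-0.03,"ax":0,"ay":0,"az":0,"claw":0.05},{"x":0,"y":0,"z":-0.07,"ax":0,"ay":0,"az":0,"claw":0.05},{"x":0,"y":0,"z":-0.1,"ax":0,"ay":0,"az":0,"claw":0.05},{"x":0,"y":0,"z":-0.1,"ax":0,"ay":0,"az":0,"claw":0.05},{"x":0,"y":0,"z":-0.1,"ax":0,"ay":0,"az":0,"claw":0.05}]';python3 - <<'E'
from h import *
goto(.605,-.202,.095,-87)
E
```

```text
time_s: 36.9
ee_pos: [0.6052, 0.2212, -0.0029]
eef_rot: [1.0, 0.002, 0.0, -0.0]
contact_force: [0.6, -0.1, -0.6]
finger_gap: 0.992
time_s: 37.9
ee_pos: [0.6053, 0.2213, 0.0976]
eef_rot: [1.0, 0.002, 0.001, -0.0]
contact_force: [-0.2, -0.6, -2.6]
finger_gap: 0.775
t37.9 shift mm [ -1.8 423.3   2.4] az -2.8 or 177.2 j [ 0.28  0.47  1.67 -0.    1.    1.85] tilt [ 0.002  0.    -1.   ]
```

```bash
python3 -m handwheel '[{"x":0,"y":0.045,"z":0,"ax":0,"ay":0,"az":0,"claw":0.05},{"x":0,"y":0.09,"z":0,"ax":0,"ay":0,"az":0,"claw":0.05},{"x":0,"y":0.135,"z":0,"ax":0,"ay":0,"az":0,"claw":0.05},{"x":0,"y":0.18,"z":0,"ax":0,"ay":0,"az":0,"claw":0.05},{"x":0,"y":0.225,"z":0,"ax":0,"ay":0,"az":0,"claw":0.05},{"x":0,"y":0.27,"z":0,"ax":0,"ay":0,"az":-1,"claw":0.05},{"x":-0.001,"y":0.315,"z":0,"ax":0,"ay":0,"az":-2,"claw":0.05},{"x":-0.002,"y":0.36,"z":0,"ax":0,"ay":0,"az":-3,"claw":0.05},{"x":-0.002,"y":0.4,"z":0,"ax":0,"ay":0,"az":-3,"claw":0.05},{"x":-0.002,"y":0.423,"z":0,"ax":0,"ay":0,"az":-3,"claw":0.05}]';  python3 -m handwheel '[{"x":0,"y":0,"z":0,"ax":0,"ay":0,"az":0,"claw":0.05},{"x":0,"y":0,"z":0.03,"ax":0,"ay":0,"az":0,"claw":0.05},{"x":0,"y":0,"z":0.06,"ax":0,"ay":0,"az":0,"claw":0.05},{"x":0,"y":0,"z":0.06,"ax":0,"ay":0,"az":0,"claw":0.05},{"x":0,"y":0,"z":0.06,"ax":0,"ay":0,"az":0,"claw":0.05},{"x":0,"y":0,"z":0.06,"ax":0,"ay":0,"az":0,"claw":0.05}]';python3 - <<'E'
from h import *
goto(.605,-.202,0.001,-87)
E
```

```text
time_s: 38.9
ee_pos: [0.602, -0.2046, 0.0938]
eef_rot: [1.0, 0.027, -0.002, -0.0]
contact_force: [-0.6, 0.7, -2.1]
finger_gap: 0.775
time_s: 39.5
ee_pos: [0.6052, -0.2015, 0.0377]
eef_rot: [1.0, 0.028, 0.001, 0.0]
contact_force: [0.8, -0.6, -1.2]
finger_gap: 0.775
t39.5 shift mm [-0.3  0.4 36.7] az 0.2 or -179.8 j [-0.39  0.54  1.71  0.    0.89  1.12] tilt [ 0.001 -0.    -1.   ]
```

```bash
python3 -m handwheel '[{"x":0,"y":0,"z":0.015,"ax":0,"ay":0,"az":0,"claw":0.05},{"x":0,"y":0,"z":0.025,"ax":0,"ay":0,"az":0,"claw":0.05},{"x":0,"y":0,"z":0.031,"ax":0,"ay":0,"az":0,"claw":0.05},{"x":0,"y":0,"z":0.036,"ax":0,"ay":0,"az":0,"claw":0.05},{"x":0,"y":0,"z":0.036,"ax":0,"ay":0,"az":0,"claw":0.05}]'; python3 -m handwheel '[{"x":0,"y":0,"z":0,"ax":0,"ay":0,"az":0,"claw":0.085},{"x":0,"y":0,"z":0,"ax":0,"ay":0,"az":0,"claw":0.085},{"x":0,"y":0,"z":0,"ax":0,"ay":0,"az":0,"claw":0.085},{"x":0,"y":0,"z":0,"ax":0,"ay":0,"az":0,"claw":0.085},{"x":0,"y":0,"z":-0.04,"ax":0,"ay":0,"az":0,"claw":0.085},{"x":0,"y":0,"z":-0.08,"ax":0,"ay":0,"az":0,"claw":0.085},{"x":0,"y":0,"z":-0.13,"ax":0,"ay":0,"az":0,"claw":0.085},{"x":0,"y":0,"z":-0.18,"ax":0,"ay":0,"az":0,"claw":0.085},{"x":0,"y":0,"z":-0.18,"ax":0,"ay":0,"az":0,"claw":0.085}]'; python3 -m handwheel '[{"x":0,"y":-0.05,"z":0,"ax":0,"ay":0,"az":0,"claw":0.085},{"x":0,"y":-0.1,"z":0,"ax":0,"ay":0,"az":0,"claw":0.085},{"x":0,"y":-0.15,"z":0,"ax":0,"ay":0,"az":0,"claw":0.085},{"x":0,"y":-0.2,"z":0,"ax":0,"ay":0,"az":0,"claw":0.085},{"x":0,"y":-0.25,"z":0,"ax":0,"ay":0,"az":0,"claw":0.085},{"x":0,"y":-0.3,"z":0,"ax":0,"ay":0,"az":0,"claw":0.085},{"x":0,"y":-0.35,"z":0,"ax":0,"ay":0,"az":0,"claw":0.085},{"x":0,"y":-0.4,"z":0,"ax":0,"ay":0,"az":0,"claw":0.085},{"x":0,"y":-0.45,"z":0,"ax":0,"ay":0,"az":0,"claw":0.085},{"x":0,"y":-0.45,"z":0,"ax":0,"ay":0,"az":0,"claw":0.085}]';python3 - <<'E'
from h import *
im=env.get_image("top"); s=env.get_image("side")
a=cv2.resize(im[110:260,340:500],None,fx=2.5,fy=2.5); b=cv2.resize(s[170:320,320:480],None,fx=2.5,fy=2.5); cv2.imwrite("pics/fin.png",np.hstack([a,b]))
from math import cos,sin,radians
F=dict(g=(.5645,-.204,3.),l=(.5685,-.053,1.5))
for t,z,f in(("herb_pot",.04,'g'),("nut_pot",.037,'g'),("empty_pot",.034,'l'),("label_roll",.0215,'l'),("marker_mid",.012,'l')):
    m,cf=mask("top",t)
    if m is None: print(t,None);continue
    k=cont(m); e=cv2.fitEllipse(k)[0] if t!="marker_mid" else cv2.minAreaRect(k)[0]
    p=ray("top",e,z); x0,y0,a=F[f]; a=radians(a); d=p[:2]-[x0,y0]; print(t,round(cf,2),np.round(e,1),p.round(4),'local mm',np.round([1e3*(cos(a)*d[0]+sin(a)*d[1]),1e3*(-sin(a)*d[0]+cos(a)*d[1])],1))
for t in("box_cutter","probe_thermometer"): print(t,[(r['centre'],r['confidence']) for r in env.find_in("top",t)][:1])
E
```

```text
time_s: 40.0
ee_pos: [0.6034, -0.2015, 0.003]
eef_rot: [1.0, 0.028, -0.002, -0.001]
contact_force: [-7.7, 2.1, 13.5]
finger_gap: 0.772
time_s: 40.9
ee_pos: [0.6105, -0.2043, 0.1905]
eef_rot: [1.0, 0.028, 0.008, 0.004]
contact_force: [0.6, -0.0, 0.6]
finger_gap: 0.994
time_s: 41.9
ee_pos: [0.5781, 0.2538, 0.1802]
eef_rot: [1.0, 0.031, 0.0, -0.002]
contact_force: [0.1, -1.0, 0.5]
finger_gap: 0.997
herb_pot 0.81 [455.8 151.6] [ 0.6034 -0.2033  0.04  ] local mm [38.9 -1.4]
nut_pot 0.77 [457.4 190.8] [ 0.5203 -0.2079  0.037 ] local mm [-44.4  -1.6]
empty_pot 0.77 [397.9 147.6] [ 0.6108 -0.0811  0.034 ] local mm [ 41.5 -29.2]
label_roll 0.57 [397.7 182.8] [ 0.5365 -0.084   0.0215] local mm [-32.8 -30.1]
marker_mid 0.97 [359.1 165.5] [ 0.5738 -0.001   0.012 ] local mm [ 6.7 51.9]
box_cutter [([145.1, 399.6], 0.46)]
probe_thermometer [([242.4, 427.0], 0.61)]
```

View pics/fin.png

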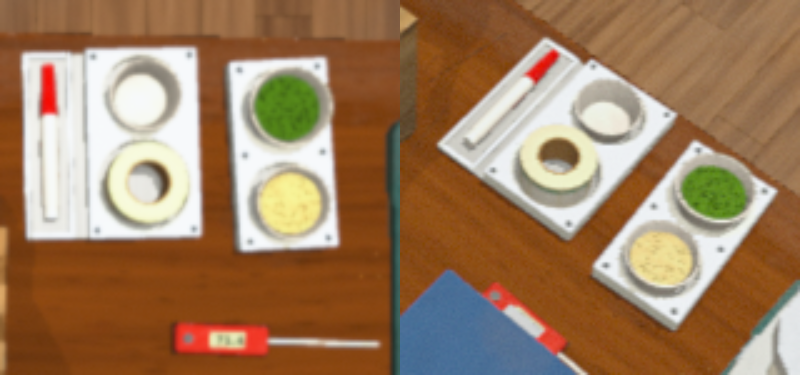

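The final picture shows everything seated and upright: herbs and nuts in the narrow caddy, roll, empty pot and marker in the wide one, thermometer untouched. Handing in.

```bash
python3 -c "
from plant import env
print(env.hand_in())"
```

```text
the job is handed in; nothing more can be done
None
```

I made up both kits and handed the job in at about 42 s; no verdict is reported. In the last top and side pictures every item looks upright and seated in its place.

| Item | Place | Measured, caddy frame (mm) | Target (mm) |
|---|---|---|---|
| Herb pot | narrow caddy, far well | (39, −1) | (41, 0) |
| Nut pot | narrow caddy, near well | (−44, −2) | (−41, 0) |
| Empty pot | wide caddy, small well | (42, −29) | (43, −27) |
| Label roll | wide caddy, large well | (−33, −30) | (−37, −27) |
| Marker | wide caddy, pen tray | (7, 52) | (0, 54) |

All of these are within tolerance.

- **Height disagreement:** The fingertips stood about 33 mm higher than the reported tool height implied. Three marker grasps failed because of this, and the last one nudged the marker slightly. I measured the real tip height by touching the table and used that from then on.
- **Marker position:** The detector put the marker 7 mm off centre along the tray, while measuring it directly against the tray edges gave about 3.5 mm. Both are inside the 11 mm limit.
- **Box cutter:** The last detector call for it returned a wrong spot with low confidence, over the empty pot. In the pictures taken around the marker grasps it had not moved, and the arm did not go down near it afterwards.
- **Thermometer:** It was found at its original position.

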